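# Make up two tea carriers on the kitchen counter

### The job

Make up the two kits: the pink tray gets the tall cup in its narrow well and the stoppered glass jar in its wide well; the steel carrier gets the short cup in its narrow well and the latched canister in its wide well, but swing its bail handle right down to either side before putting anything in, and leave it down. Set each thing down upright on the floor of its well without dropping or tipping it, and leave the mug with the handle where it stands.

Things in the scene. Friction and masses are not known exactly. Their poses are not given: they have to be found in the camera images.
- tall_cup: Tall, narrow white ceramic cup without a handle, open at the top: 90 mm high, 54 mm across (48 mm at the foot). Origin: centre of its underside, z up its axis.
- short_cup: Short, wide white ceramic cup without a handle, open at the top: 60 mm high, 64 mm across at the rim, 62 mm at 12 mm height, 52 mm at the foot. Origin: centre of its underside, z up its axis.
- jar: Round green-tinted glass jar with a cork-style hard stopper: body 66 mm across and straight up to 70 mm, shoulder to 80 mm, stopper 36 to 40 mm across, top at 100 mm. The stopper is fixed in it. Origin: centre of its underside, z up its axis.
- canister: Round steel canister, closed: 62 mm across up to 72 mm, lid 64 mm across from 72 to 83 mm, flat top at 88 mm. A dark flip latch on its -x side stands out to 38 mm from the axis between 47 and 83 mm height; its +y and -y sides are plain, so take it there. It stays shut. Origin: centre of its underside, z up its axis.
- mug: White ceramic mug with a handle on its +y side, 68 mm across, 75 mm high; it stays where it stands. Origin: centre of its underside.
- tray: Pink plastic two-well tray, fixed, outside 196 x 104 mm and 25 mm high, end tabs to x = +-115 mm. Inside 188 x 96 mm (x by y); walls and floor 4 mm thick; a divider 16 mm above the floor. Narrow well at -x: 80 mm long, centre x = -54 mm, y = 0. Wide well at +x: 104 mm long, centre x = +42 mm, y = 0. Origin: centre of underside, z up.
- crate: Steel two-well carrier with a bail handle, fixed, outside 196 x 104 mm and 32 mm high. Inside 188 x 96 mm (x by y); walls and floor 4 mm thick; a divider 16 mm above the floor. Narrow well at -x: 80 mm long, centre x = -54 mm, y = 0. Wide well at +x: 104 mm long, centre x = +42 mm, y = 0. Bail hinged on the end walls, along x, 26 mm above the underside. Origin: centre of underside, z up.
- bail (a joint): Angle of the carrier's bail about the carrier's x axis: 0 upright over the wells, positive leaning to the carrier's -y, negative to its +y; stops at +-1.25 rad, where it lies right down beside the carrier. Starts near upright, moves with 1 to 2 N, stays where left. Down means beyond 1.0 rad either way.
- bail_grip (a point): Middle of the bail's wooden grip, a rod along the carrier's x axis, 100 mm long and 14 mm thick, 100 mm from the hinge line (bail overall 216 mm long).
Mind the look-alikes: they are no part of the job. What is shaped like the short_cup but purple or red is not meant.

How it is judged:
At the end, for the whole second after the job is handed in: Tall cup and jar stand in the tray's narrow and wide well, short cup and canister in the carrier's narrow and wide well: within 26 mm of the well centre lengthwise and 30 mm across, within 6 mm of its floor, tilted under 0.12 rad, at rest; bail beyond 1.0 rad to either side (x of tall_cup in the frame of tray between -0.08 and -0.028 m and y of tall_cup in the frame of tray between -0.03 and 0.03 m and z of each of tall_cup, jar in the frame of tray below 0.01 m and angle between each of tall_cup, jar, short_cup, canister's own z axis and vertical below 0.12 rad and linear speed of each of tall_cup, jar, short_cup, canister below 0.02 m/s and x of jar in the frame of tray between 0.016 and 0.068 m and y of jar in the frame of tray between -0.03 and 0.03 m and x of short_cup in the frame of crate between -0.08 and -0.028 m and y of short_cup in the frame of crate between -0.03 and 0.03 m and z of each of short_cup, canister in the frame of crate below 0.01 m and x of canister in the frame of crate between 0.016 and 0.068 m and y of canister in the frame of crate between -0.03 and 0.03 m and (value of joint bail above 1 rad or value of joint bail below -1 rad)); the robot touches nothing.
It fails at once if a thing is put into the steel carrier while its bail is not swung down (not (value of joint bail above 1 rad or value of joint bail below -1 rad) and ((x of tall_cup in the frame of crate between -0.1 and 0.1 m and y of tall_cup in the frame of crate between -0.05 and 0.05 m and z of tall_cup in the frame of crate below 0.03 m) or (x of short_cup in the frame of crate between -0.1 and 0.1 m and y of short_cup in the frame of crate between -0.05 and 0.05 m and z of short_cup in the frame of crate below 0.03 m) or (x of jar in the frame of crate between -0.1 and 0.1 m and y of jar in the frame of crate between -0.05 and 0.05 m and z of jar in the frame of crate below 0.03 m) or (x of canister in the frame of crate between -0.1 and 0.1 m and y of canister in the frame of crate between -0.05 and 0.05 m and z of canister in the frame of crate below 0.03 m))).
It fails at once if a cup, the jar or the canister tips over (angle between any of tall_cup, short_cup, jar, canister's own z axis and vertical above 0.7 rad).
It fails at once if a cup, the jar or the canister is dropped from more than about 25 mm ((contact force between tall_cup and the fingers below 0.1 N and linear speed of tall_cup above 0.7 m/s) or (contact force between short_cup and the fingers below 0.1 N and linear speed of short_cup above 0.7 m/s) or (contact force between jar and the fingers below 0.1 N and linear speed of jar above 0.7 m/s) or (contact force between canister and the fingers below 0.1 N and linear speed of canister above 0.7 m/s)).
It fails at once if the mug is moved by more than 30 mm or knocked over (distance of mug from where it was at the start of the episode above 0.03 m or angle between mug's own z axis and vertical above 0.5 rad).
It also fails if it takes over 133 s, if anything falls off the work surface, if the arm or the gripper's body presses on something with over 40 N, if the wrist force passes 120 N, or if a joint passes its speed limit or range.

### The arm

A 7-joint arm with a two-finger parallel gripper is mounted at the origin on the work surface. World frame = base frame: x ahead of the robot, y to its left, z up, the work surface at z = 0. Lengths are in m, angles in rad, forces in N, time in s.
With the tool pointing down it reaches from about 0.4 to 0.875 m from the base axis. Payload 6.5 kg.
Tool frame: the origin (TCP) lies midway between the tips of the shut fingers; the grasp point (between the pads) lies 19 mm behind it; z points along the fingers, y is the line along which they close (so a half turn about z gives the same grasp; the last joint's range is limited). The gripper opens to 85 mm and grips with 20 to 120 N. Pads are 22 mm wide; open, the fingers measure 114 mm over their backs; the gripper's body (76 mm by 85 mm) begins 54 mm behind the grasp point. The pads swing forward as they close: fully open they stand 13 mm farther back than shut.
Start: joints at [-1.24, 0.536, -0.004, 1.538, 0.003, 1.067, -0.071], TCP at [0.251, 0.599, 0.195] pointing down, gripper open.
Joint ranges: [-2.7, 2.7], [-0.37, 2.16], [-1.27, 1.26], [0.24, 2.4], [-1.31, 4.45], [0.19, 1.91], [-2.76, 2.76]. Speed limits (rad/s): [2.39, 2.39, 3.14, 3.14, 3.14, 3.14, 3.14].

### API

Orientations are given as a rotation vector (axis times angle).
In Python, from workcell import arm gives the robot as it stands. The module is installed in compiled form; this text tells all that it offers.
- The arm moves only by the tool carry_out, never from a script. Its argument "rows" is a list of rows, each an object with "translation": the shift along the tool's x, y, z scaled (see below), a list of three; "twist": the turn, a rotation vector about the tool's x, y, z scaled (see below), a list of three. A call has 1 to 5 rows; each row is the pose to reach, as a shift and turn from the pose commanded when the call began, along the tool's axes at that moment; what a row does not reach only later rows make up. The controller multiplies each number of a shift by 20 cm and each number of a turn by 2 rad. A row lasts 1/8 s, in which the tool goes at most 62.5 mm and 10.7 degrees, less where a joint would pass 70% of its speed; a pose out of reach is approached as far as the arm can. A call with a number of a shift or a turn outside -1 to 1 is refused whole. A call with a gripper value outside its range is refused whole. "hand" is the closure, from 0 (fully open) to 1 (shut), set as the call begins (left out, the last holds). The fingers move at their own pace and stop on an object; "grip_force" is the grip in N (left out, the last holds). Time passes only in rows, so rows that repeat a pose let the fingers close. It gives the time, the measured TCP pose, the force, the opening and the grip force at its end, in the units of the state.
- arm.get_state(): the state, without advancing time (a new reading comes with each control period).
- arm.read_camera(name): name is "scene" or "top"; returns a dict with "img" (400x640x3 uint8, red, green, blue), "fov_y" (degrees; the focal length in pixels is half the picture's height over the tangent of half this angle, whatever the lens; pixels are square), "cx", "cy" (the principal point, pixels), "origin" and "orientation" of the camera in the world. Camera axes: x right, y down, z forward; pixel columns grow to the right and rows downward; lengths in m; the calibration is good to about 2 mm. A picture is of the moment at which its call begins. There is no depth.
- arm.hand_in(): hands the job in; it is judged then, once.
The state is a dict: "t": time; "joint_pos": joint angles; "joint_velocities": joint speeds; "effort": joint torques, N m; "eef_pos": TCP position; "eef_rot": TCP orientation; "wrist_force": force on the tool from outside, world axes, zero at the start; "ft_torque": the same for the moment, N m; "grip_width": finger opening in m; "grasp_force": force on a finger pad.
Only numpy, scipy, OpenCV 4.12 (cv2) and the standard library are available. Lean on these libraries where they do the work, as an engineer would, in place of code of your own. Each camera call takes 0.05 s, during which the arm holds its last target. There are 200 camera calls.

## Working session

There is one attempt and no reset: what is moved stays moved. The work goes in short steps, Python scripts to look and compute and a tool call to move; the robot and the scene stay as the last step left them, time stands still between calls to the robot, and variables do not carry over. Pictures are saved under pics/ and viewed, at most 14 in all, crops included, and the job is handed in when it is done.

Besides the shell and the picture viewer there is one more tool, called after "Request:" as name([rows], argument=value, ...), one row to a line, values as JSON. carry_out: Moves the arm, as the interface text tells. Shifts and turns lie within -1 to 1; 1 stands for 20 cm of shift or 2 rad of turn. Its arguments: {"type":"object","properties":{"rows":{"type":"array","items":{"type":"object","properties":{"translation":{"type":"array","items":{"type":"number"}},"twist":{"type":"array","items":{"type":"number"}}}}},"hand":{"type":"number"},"grip_force":{"type":"number"}},"required":["rows"]}

```bash
mkdir -p pics
cat > h.py <<'E'
import numpy as np, cv2
from scipy.spatial.transform import Rotation as R
from workcell import arm
def rot(o):
    o=np.array(o,float)
    if o.shape==(3,3): return o
    return R.from_rotvec(o).as_matrix() if o.size==3 else R.from_quat(o).as_matrix()
def cam(n):
    c=arm.read_camera(n); c['f']=c['img'].shape[0]/2/np.tan(np.radians(c['fov_y'])/2); c['Rm']=rot(c['orientation']); return c
def ray(c,u,v,z):
    d=c['Rm']@np.array([(u-c['cx'])/c['f'],(v-c['cy'])/c['f'],1]); o=np.array(c['origin'])
    return o+d*(z-o[2])/d[2]
def proj(c,p):
    q=c['Rm'].T@(np.array(p)-np.array(c['origin'])); return q[:2]/q[2]*c['f']+[c['cx'],c['cy']]
def save(n,im): cv2.imwrite('pics/'+n+'.png',cv2.cvtColor(np.ascontiguousarray(im),cv2.COLOR_RGB2BGR))
E
python3 - <<'E'
from h import *
import pickle
print(arm.get_state())
for n in('scene','top'):
    c=cam(n); save(n,c['img']); pickle.dump(c,open(n+'.pkl','wb')); print(n,{k:v for k,v in c.items() if k!='img'})
E
```

```text
{'t': 0.0, 'joint_pos': array([-1.2401901 ,  0.537201  , -0.0044311 ,  1.5388674 ,  0.00259655,
        1.06729125, -0.07119741]), 'joint_velocities': array([ 0.00040928, -0.0014661 ,  0.00024585,  0.00041183, -0.00010132,
        0.000834  , -0.00014624]), 'effort': array([-8.01686474e-05, -5.83410645e+01,  1.04863912e+00, -2.59101337e+01,
        1.23650325e-02,  9.68583918e-03,  6.00501878e-06]), 'eef_pos': array([0.25096467, 0.59884387, 0.19429287]), 'eef_rot': array([-6.19074947e-01, -3.07976752e+00,  2.74495500e-03]), 'wrist_force': array([-0.62242802, -0.02119981,  0.71260542]), 'ft_torque': array([ 0.01071298,  0.04443015, -0.03259562]), 'grasp_force': 0.0, 'grip_width': 0.08541041387999328}
scene {'fov_y': 49.678943975214665, 'cx': 322.87488676144443, 'cy': 202.84850637789853, 'origin': array([0.91954027, 0.15078602, 0.88452901]), 'orientation': array([-1.6108023 , -2.23587161,  0.6298724 ]), 'f': np.float64(432.0576972362629), 'Rm': array([[-0.31736919,  0.81029703, -0.49264137],
       [ 0.948298  ,  0.2696608 , -0.16737373],
       [-0.00277637, -0.52029009, -0.85398508]])}
top {'fov_y': 44.4844378180141, 'cx': 315.6919336160408, 'cy': 198.44295668928635, 'origin': array([ 0.38650284, -0.01296296,  1.07770154]), 'orientation': array([-2.12063737,  2.18684605, -0.08365053]), 'f': np.float64(489.0546218746704), 'Rm': array([[-0.02917617, -0.99397589,  0.10564408],
       [-0.99914171,  0.03210921,  0.02616949],
       [-0.02940399, -0.10478988, -0.9940596 ]])}
```

View pics/top.png

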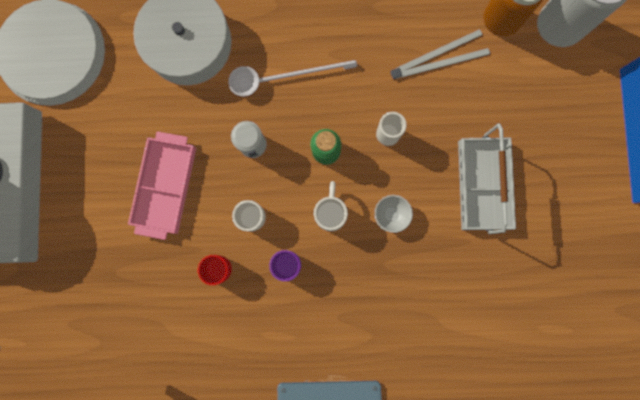

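View pics/scene.png

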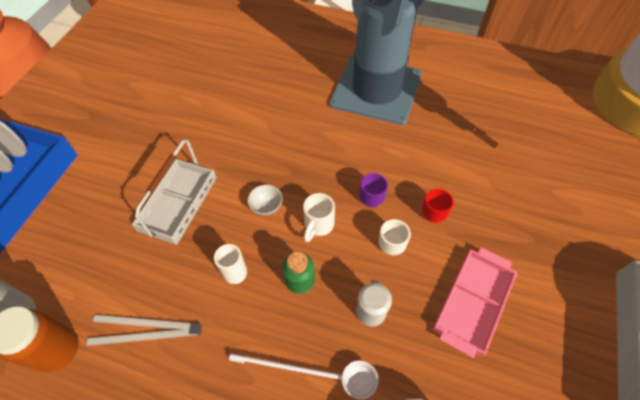

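Top view: the pink tray is at (163,187) and the carrier at (487,185), with its bail grip at (503,175), leaning to image right. The jar is at (326,146), the canister at (248,139) with a dark latch near (252,153), and the mug at (331,212).
Tall cup: the only tall, narrow white cup is at (391,128).
Short cup candidates are white (249,216), white bowl (394,214), red (214,269) and purple (285,265). The one at (249,216) fits, as a straight-sided white cup. I'll confirm it with an enlarged crop.

Run:
```python
from h import *
import pickle
t=pickle.load(open('top.pkl','rb'));s=pickle.load(open('scene.pkl','rb'))
a=cv2.resize(t['img'][100:250,220:420],None,fx=3,fy=3,interpolation=cv2.INTER_CUBIC)
b=cv2.resize(t['img'][110:250,445:560],None,fx=4,fy=4,interpolation=cv2.INTER_CUBIC)
save('c1',a); 
save('c2',cv2.resize(s['img'][140:340,200:420],None,fx=3,fy=3,interpolation=cv2.INTER_CUBIC))
save('c3',b)
print(proj(t,[.251,.599,.195]),proj(s,[.251,.599,.195]))
for n,u,v,z in [('short',249,216,.06),('tall',391,128,.09),('jar',326,143,.1),('can',247,136,.088),('mug',331,212,.075),('bowl',394,214,.05),('tray',163,187,.02),('crate',487,185,.03)]:
    print(n,ray(t,u,v,z).round(3))
```

```text
[ -7.79909197 335.75110391] [650.37427877 171.0299034 ]
short [0.462 0.155 0.06 ]
tall [ 0.632 -0.146  0.09 ]
jar [ 0.603 -0.012  0.1  ]
can [0.626 0.152 0.088]
mug [ 0.464 -0.017  0.075]
bowl [ 0.458 -0.149  0.05 ]
tray [0.535 0.35  0.02 ]
crate [ 0.515 -0.353  0.03 ]
```

View pics/c1.png

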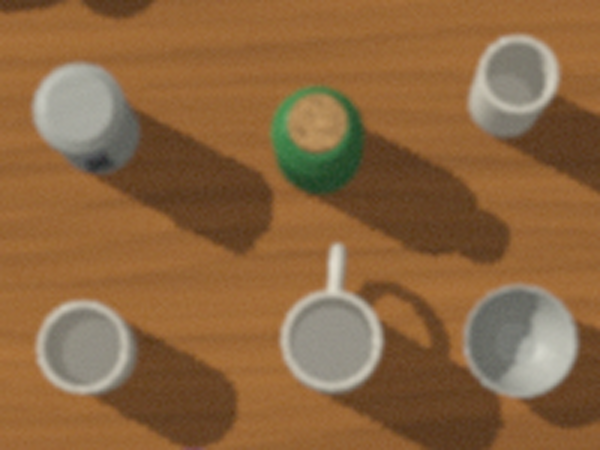

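View pics/c2.png

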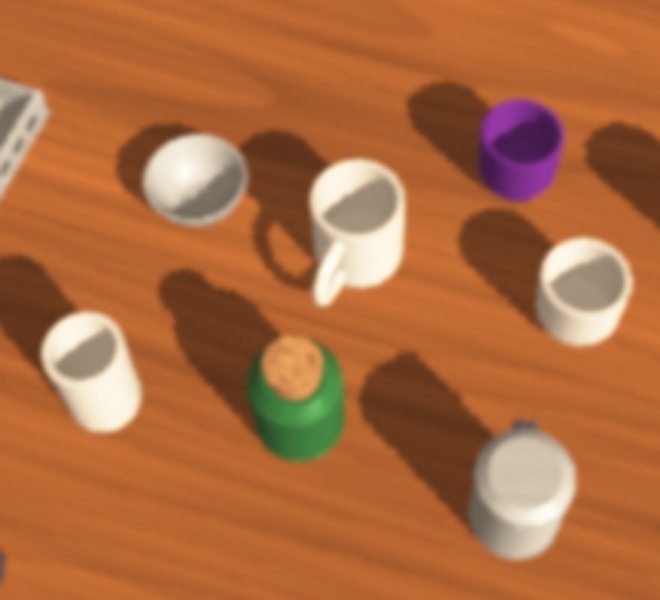

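View pics/c3.png

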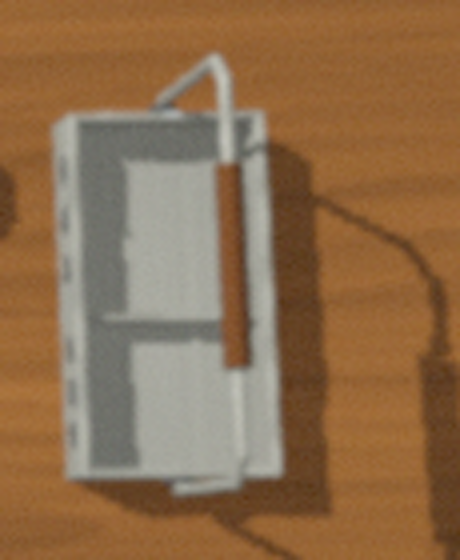

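The crops confirm the short cup at top (249,216): white, straight-sided and no handle. (394,214) is a bowl. The canister latch faces image-bottom, i.e. world -x. In the carrier the divider sits nearer the bottom, so the wide well is at world +x. Next I measure positions.

```bash
cat > meas.py <<'E'
from h import *
from scipy.optimize import least_squares
def circ(c,mask,seed,z,r):
    """blob at seed; contour points on the half away from the camera, cast on the plane z, circle fit"""
    n,l=cv2.connectedComponents(mask.astype(np.uint8)); k=l[seed[1],seed[0]]
    ct=max(cv2.findContours((l==k).astype(np.uint8),cv2.RETR_EXTERNAL,cv2.CHAIN_APPROX_NONE)[0],key=len)[:,0]
    P=np.array([ray(c,u,v,z)[:2] for u,v in ct]); m=P.mean(0); d=m-np.array(c['origin'])[:2]; d/=np.linalg.norm(d)
    P=P[(P-m)@d>0.004]
    f=least_squares(lambda q:np.linalg.norm(P-q[:2],axis=1)-q[2],[*m,r],loss='soft_l1',f_scale=.001)
    return f.x.round(4), len(ct)
E
python3 - <<'E'
from meas import *
import pickle
t=pickle.load(open('top.pkl','rb'));s=pickle.load(open('scene.pkl','rb'))
seeds={'short':((249,230),(395,246),.06,.032),'tall':((391,143),(235,270),.09,.027),'can':((247,136),(373,300),.085,.032),'mug':((331,212),(320,222),.075,.034)}
for c,i in((t,0),(s,1)):
    hsv=cv2.cvtColor(c['img'],cv2.COLOR_RGB2HSV); m=(hsv[...,1]<95)&(hsv[...,2]>75)
    for n,v in seeds.items():
        sd=v[i]; print(i,n,hsv[sd[1],sd[0]],*circ(c,m,sd,v[2],v[3]))
    g=(hsv[...,0]>40)&(hsv[...,0]<90)&(hsv[...,1]>70); sd=((326,155),(300,280))[i]
    print(i,'jar',*circ(c,g,sd,.07,.033))
    ys,xs=np.nonzero((hsv[...,0]>=150)&(hsv[...,1]>60)&(hsv[...,2]>100)&(np.arange(640)[None]<220 if i==0 else np.arange(640)[None]>400)); 
    pts=np.stack([xs,ys],1).astype(np.float32); pts=pts[(pts[:,1]>120)&(pts[:,1]<245)] if i==0 else pts[pts[:,1]>245]
    (x,y),wh,a=cv2.minAreaRect(pts); bx=cv2.boxPoints(((x,y),wh,a)); W=np.array([ray(c,u,v,.02)[:2] for u,v in bx]); print('tray',W.mean(0).round(3),W.round(3).tolist())
W=np.array([ray(t,u,v,.032)[:2] for u,v in[(463.75,138.75),(511.25,138),(515.5,228.75),(467,228.75)]]);print('crate',W.mean(0),W.round(3).tolist())
for z in(.11,.12,.126):print('grip',ray(t,445+233/4,110+265/4,z))
print('latch',ray(t,252.5,152.5,.065))
save('tray',cv2.resize(t['img'][120:250,115:215],None,fx=4,fy=4,interpolation=cv2.INTER_CUBIC))
E
```

```text
0 short [ 18  35 174] [0.464  0.1581 0.0325] 90
0 tall [ 23  38 122] [ 0.6389 -0.1489  0.0276] 90
0 can [ 30  17 167] [0.6281 0.1548 0.0316] 116
0 mug [ 21  24 151] [ 0.4849 -0.0167  0.0248] 123
0 jar [ 0.6092 -0.0094  0.0299] 92
tray [0.54  0.352] [[0.44, 0.43], [0.667, 0.383], [0.639, 0.274], [0.414, 0.323]]
1 short [ 20  40 244] [0.4652 0.1588 0.0314] 95
1 tall [ 21  21 252] [ 0.6401 -0.1477  0.0266] 100
1 can [ 17  44 209] [0.6291 0.1558 0.0309] 112
1 mug [ 19  32 248] [ 0.4644 -0.0138  0.0342] 124
1 jar [ 0.5997 -0.0138  0.0258] 115
tray [0.54  0.357] [[0.647, 0.278], [0.416, 0.329], [0.439, 0.442], [0.66, 0.381]]
crate [ 0.51854731 -0.35717207] [[0.617, -0.309], [0.615, -0.41], [0.42, -0.405], [0.423, -0.304]]
grip [ 0.52147744 -0.35965341  0.11      ]
grip [ 0.52008264 -0.35607079  0.12      ]
grip [ 0.51924577 -0.35392122  0.126     ]
latch [0.59597129 0.14430545 0.065     ]
```

View pics/tray.png

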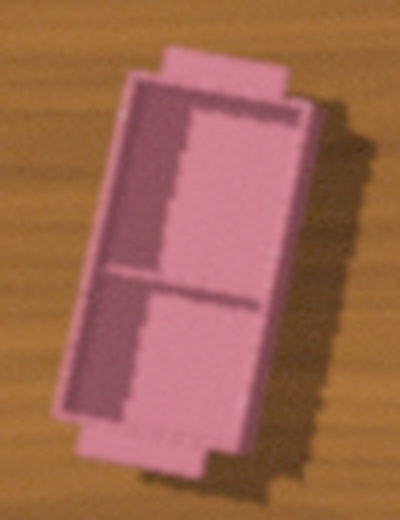

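The tray crop shows the divider nearer image-bottom, so its wide well is at world +x. The rim centre is near (163,187), yaw about -12°.

Run:
```python
from meas import *
import pickle
t=pickle.load(open('top.pkl','rb'));s=pickle.load(open('scene.pkl','rb'))
for c,sd in((t,(326,141)),(s,(297,262))):
    hsv=cv2.cvtColor(c['img'],cv2.COLOR_RGB2HSV);print(hsv[sd[1],sd[0]])
    g=(hsv[...,0]>40)&(hsv[...,0]<90)&(hsv[...,1]>70)
    ys,xs=np.nonzero(g&(np.hypot(np.arange(640)[None]-sd[0],np.arange(400)[:,None]-sd[1])<40))
    # body: outermost green points cast at mid height as a check; cork centre at the top plane
    print('cork',ray(c,*((326,140.7) if c is t else (297.3,261)),.1).round(4),'green px',xs.min(),xs.max(),ys.min(),ys.max())
print('wide',ray(t,115+205/4,120+190/4,.004),'narrow',ray(t,115+163/4,120+355/4,.004))
print('grip scene'); 
hsv=cv2.cvtColor(s['img'],cv2.COLOR_RGB2HSV); 
for n,(u,v) in {'bail corner scene':(184,144)}.items(): print(n,[ray(s,u,v,z).round(3).tolist() for z in(.1,.126)])
```

```text
[ 16 119 190]
cork [ 0.6078 -0.0117  0.1   ] green px 311 340 129 163
[ 14 155 225]
cork [ 0.6098 -0.0082  0.1   ] green px 283 313 258 292
wide [0.5812279  0.34855949 0.004     ] narrow [0.48905464 0.37184364 0.004     ]
grip scene
bail corner scene [[0.417, -0.36, 0.1], [0.434, -0.343, 0.126]]
```

Request:
carry_out([
  {"translation": [0, 0, -0.2], "twist": [0, 0, -0.09]},
  {"translation": [0, 0, -0.2], "twist": [0, 0, -0.18]},
  {"translation": [0, 0, -0.2], "twist": [0, 0, -0.199]},
], hand=0, grip_force=40)

```text
t: 0.48
eef_pos: [0.2512, 0.5992, 0.235]
eef_rot: [0.002, -3.141, 0.001]
wrist_force: [-0.3, 0.3, -0.2]
grip_width: 0.0849
grasp_force: 0.0
```

Jar is at (0.609,-0.010) in both views. Now I move toward the bail with the hand shut.

Request:
carry_out([
  {"translation": [-1, -1, 0]},
  {"translation": [-1, -1, 0]},
  {"translation": [-1, -1, 0]},
  {"translation": [-1, -1, 0]},
  {"translation": [-1, -1, 0]},
], hand=1)

```text
invalid input
```

Request:
carry_out([
  {"translation": [-0.35, -1, 0]},
  {"translation": [-0.35, -1, 0]},
  {"translation": [-0.35, -1, 0]},
  {"translation": [-0.35, -1, 0]},
])

```text
invalid input
```

Request:
carry_out([
  {"translation": [0, -1, 0]},
  {"translation": [0, -1, 0]},
  {"translation": [0, -1, 0]},
  {"translation": [0, -1, 0]},
])

```text
invalid input
```

Request:
carry_out([
  {"translation": [0, -1, 0]},
  {"translation": [0, -1, 0]},
  {"translation": [0, -1, 0]},
  {"translation": [0, -1, 0]},
])

```text
invalid input
```

Request:
carry_out([
  {"translation": [-1, -1, 0], "twist": [0, 0, 0]},
  {"translation": [-1, -1, 0], "twist": [0, 0, 0]},
  {"translation": [-1, -1, 0], "twist": [0, 0, 0]},
  {"translation": [-1, -1, 0], "twist": [0, 0, 0]},
  {"translation": [-1, -1, 0], "twist": [0, 0, 0]},
], hand=1)

```text
t: 1.1
eef_pos: [0.4541, 0.3955, 0.2344]
eef_rot: [0.01, 3.142, -0.004]
wrist_force: [-0.4, 0.8, 0.4]
grip_width: -0.0001
grasp_force: 0.0
```

Request:
carry_out([
  {"translation": [-0.35, -1, 0], "twist": [0, 0, 0]},
  {"translation": [-0.35, -1, 0], "twist": [0, 0, 0]},
  {"translation": [-0.35, -1, 0], "twist": [0, 0, 0]},
  {"translation": [-0.35, -1, 0], "twist": [0, 0, 0]},
])

```text
t: 1.6
eef_pos: [0.5225, 0.1946, 0.2345]
eef_rot: [-0.012, -3.141, 0.004]
wrist_force: [-0.5, 1.3, 0.1]
grip_width: 0.0001
grasp_force: 0.0
```

Request:
carry_out([
  {"translation": [0, -1, 0], "twist": [0, 0, 0]},
  {"translation": [0, -1, 0], "twist": [0, 0, 0]},
  {"translation": [0, -1, 0], "twist": [0, 0, 0]},
  {"translation": [0, -1, 0], "twist": [0, 0, 0]},
])

```text
t: 2.1
eef_pos: [0.5209, -0.0056, 0.2346]
eef_rot: [-0.014, -3.14, 0.003]
wrist_force: [0.1, 0.8, -0.4]
grip_width: -0.0002
grasp_force: 0.0
```

Request:
carry_out([
  {"translation": [0, -1, 0], "twist": [0, 0, 0]},
  {"translation": [0, -1, 0], "twist": [0, 0, 0]},
  {"translation": [0, -1, 0], "twist": [0, 0, 0]},
  {"translation": [0, -1, 0], "twist": [0, 0, 0]},
])

```text
t: 2.6
eef_pos: [0.521, -0.2045, 0.2347]
eef_rot: [-0.011, -3.14, 0.003]
wrist_force: [-0.6, 0.1, 0.6]
grip_width: -0.0001
grasp_force: 0.0
```

Request:
carry_out([
  {"translation": [0, -0.425, 0.675], "twist": [0, 0, 0]},
  {"translation": [0, -0.425, 0.675], "twist": [0, 0, 0]},
  {"translation": [0, -0.425, 0.675], "twist": [0, 0, 0]},
  {"translation": [0, -0.425, 0.675], "twist": [0, 0, 0]},
])

```text
t: 3.1
eef_pos: [0.5204, -0.284, 0.0974]
eef_rot: [-0.001, -3.136, -0.004]
wrist_force: [-1.0, 0.0, 0.2]
grip_width: 0.0002
grasp_force: 0.0
```

Request:
carry_out([
  {"translation": [0, -0.1, 0.0], "twist": [0, 0, 0]},
  {"translation": [0, -0.2, 0.03], "twist": [0, 0, 0]},
  {"translation": [0, -0.3, 0.06], "twist": [0, 0, 0]},
  {"translation": [0, -0.4, 0.1], "twist": [0, 0, 0]},
  {"translation": [0, -0.45, 0.15], "twist": [0, 0, 0]},
])

```text
t: 3.72
eef_pos: [0.5226, -0.3784, 0.071]
eef_rot: [0.002, 3.14, -0.003]
wrist_force: [0.1, -0.3, -0.2]
grip_width: 0.0001
grasp_force: 0.3
```

Request:
carry_out([
  {"translation": [0, -0.05, 0.04], "twist": [0, 0, 0]},
  {"translation": [0, -0.1, 0.08], "twist": [0, 0, 0]},
  {"translation": [0, -0.15, 0.12], "twist": [0, 0, 0]},
  {"translation": [0, -0.18, 0.13], "twist": [0, 0, 0]},
  {"translation": [0, -0.2, 0.13], "twist": [0, 0, 0]},
])

```text
t: 4.35
eef_pos: [0.5224, -0.4155, 0.0441]
eef_rot: [0.002, -3.141, -0.0]
wrist_force: [0.2, 0.4, -0.3]
grip_width: -0.0
grasp_force: 0.2
```

Run:
```python
from h import *
c=cam('scene');s=cam('top'); a=cv2.resize(c['img'][100:270,90:270],(540,510)); b=cv2.resize(s['img'][100:270,430:590],(260,276)); a[:]=a
o=np.zeros((510,800,3),np.uint8);o[:,:540]=a;o[:276,540:]=b;save('bail1',o)
```

```text
(no output)
```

View pics/bail1.png

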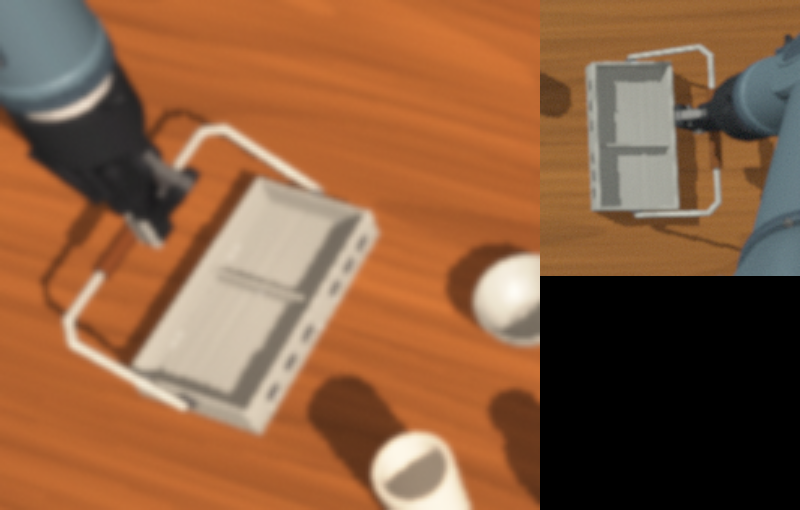

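The bail lies over to the carrier's -y side, with the grip next to the fingers. I'll push a little further.

Request:
carry_out([
  {"translation": [0, -0.04, 0], "twist": [0, 0, 0]},
  {"translation": [0, -0.06, 0], "twist": [0, 0, 0]},
  {"translation": [0, -0.07, 0], "twist": [0, 0, 0]},
])

```text
t: 4.82
eef_pos: [0.5224, -0.4298, 0.0444]
eef_rot: [-0.001, 3.141, -0.001]
wrist_force: [-0.2, 0.7, -0.0]
grip_width: -0.0
grasp_force: 0.1
```

Run:
```python
from h import *
c=cam('top'); hsv=cv2.cvtColor(c['img'],cv2.COLOR_RGB2HSV)
r=c['img'].astype(int); m=(hsv[...,1]<60)&(hsv[...,2]>100)
# bail rod, columns right of the carrier on rows of its straight ends
for v in (138,146,150,215,220,225): print(v,np.nonzero(m[v,515:560])[0]+515)
print([ray(c,538,v,.06).round(3).tolist() for v in(150,220)])
print(arm.get_state()['eef_pos'],arm.get_state()['wrist_force'])
```

```text
138 [534 535 536 537]
146 [535 536 537]
150 [535 536 537 538]
215 [539 540 541]
220 [515 539 540 541]
225 [515 538 539 540 541]
[[0.581, -0.453, 0.06], [0.435, -0.442, 0.06]]
[ 0.52238502 -0.42992268  0.04433731] [ 0.32822663 -0.17636449 -0.41936976]
```

Request:
carry_out([
  {"translation": [0, -0.02, 0], "twist": [0, 0, 0]},
  {"translation": [0, -0.03, 0], "twist": [0, 0, 0]},
])

```text
t: 5.12
eef_pos: [0.5225, -0.4356, 0.0443]
eef_rot: [-0.002, 3.142, -0.0]
wrist_force: [-1.2, -0.2, 0.2]
grip_width: -0.0002
grasp_force: 0.1
```

Request:
carry_out([
  {"translation": [0, -0.01, 0], "twist": [0, 0, 0]},
  {"translation": [0, -0.015, 0], "twist": [0, 0, 0]},
])

```text
t: 5.38
eef_pos: [0.5225, -0.4383, 0.0442]
eef_rot: [-0.002, 3.142, -0.0]
wrist_force: [-0.3, 0.5, 0.0]
grip_width: 0.0002
grasp_force: 0.1
```

Request:
carry_out([
  {"translation": [0, 0.03, 0], "twist": [0, 0, 0]},
  {"translation": [0, 0.03, -0.3], "twist": [0, 0, 0]},
  {"translation": [0, 0.03, -0.6], "twist": [0, 0, 0]},
  {"translation": [0, 0.03, -0.8], "twist": [0, 0, 0]},
])

```text
t: 5.88
eef_pos: [0.5233, -0.4323, 0.2075]
eef_rot: [-0.002, 3.139, -0.003]
wrist_force: [0.3, -0.1, -0.3]
grip_width: -0.0
grasp_force: 0.0
```

Request:
carry_out([
  {"translation": [-0.58, 1, 0], "twist": [0, 0, 0]},
  {"translation": [-0.58, 1, 0], "twist": [0, 0, 0]},
  {"translation": [-0.58, 1, 0], "twist": [0, 0, 0]},
  {"translation": [-0.58, 1, 0], "twist": [0, 0, 0]},
], hand=0)

```text
t: 6.38
eef_pos: [0.6397, -0.2275, 0.2042]
eef_rot: [-0.008, 3.141, 0.003]
wrist_force: [0.4, -0.1, 0.2]
grip_width: 0.0725
grasp_force: 0.0
```

Run:
```python
from h import *
s=cam('top');c=cam('scene')
hsv=cv2.cvtColor(s['img'],cv2.COLOR_RGB2HSV);m=(hsv[...,1]<60)&(hsv[...,2]>100)
for v in (138,146,150,215,220,225): print(v,np.nonzero(m[v,518:560])[0]+518)
print([[ray(s,u,v,z)[1].round(3) for u,v in((537.5,150),(541,220))] for z in (.055,.065,.075)])
print(arm.get_state()['eef_pos'],arm.get_state()['joint_pos'].round(2))
```

```text
138 [518 519 520 521 522 523 524 525 526 527 528 530 531 532 533 534 535 536
 537 538]
146 [518 519 520 521 522 523 524 525 527 528 529 530 531 533 536 537]
150 [518 520 521 522 523 524 525 526 527 528 529 530 532 533 534 535 536 537]
215 [518 519 520 521 522 525 528 529]
220 [518 519 521 522 523 524 526 527 528 529]
225 []
[[np.float64(-0.454), np.float64(-0.45)], [np.float64(-0.45), np.float64(-0.446)], [np.float64(-0.446), np.float64(-0.442)]]
[ 0.64165781 -0.22306111  0.20372461] [ 0.13  0.59  0.22  1.45 -0.14  1.12  1.96]
```

Request:
carry_out([
  {"translation": [0, 0.4, 0], "twist": [0, 0, 0]},
  {"translation": [0, 0.4, 0], "twist": [0, 0, 0]},
  {"translation": [0, 0.4, 0.2], "twist": [0, 0, 0]},
  {"translation": [0, 0.4, 0.2], "twist": [0, 0, 0]},
  {"translation": [0, 0.4, 0.2], "twist": [0, 0, 0]},
])

```text
t: 7.1
eef_pos: [0.6383, -0.1532, 0.1653]
eef_rot: [0.0, 3.141, -0.001]
wrist_force: [-0.4, -0.3, 1.1]
grip_width: 0.0855
grasp_force: 0.0
```

Request:
carry_out([
  {"translation": [-0.005, 0.025, 0.25], "twist": [0, 0, 0]},
  {"translation": [-0.005, 0.025, 0.5], "twist": [0, 0, 0]},
  {"translation": [-0.005, 0.025, 0.675], "twist": [0, 0, 0]},
  {"translation": [-0.005, 0.025, 0.675], "twist": [0, 0, 0]},
  {"translation": [-0.005, 0.025, 0.675], "twist": [0, 0, 0]},
])

```text
t: 7.72
eef_pos: [0.641, -0.148, 0.0317]
eef_rot: [-0.001, 3.138, -0.001]
wrist_force: [1.1, 0.8, 0.3]
grip_width: 0.0852
grasp_force: 0.0
```

Request:
carry_out([
  {"translation": [0, 0, 0], "twist": [0, 0, 0]},
  {"translation": [0, 0, 0], "twist": [0, 0, 0]},
  {"translation": [0, 0, 0], "twist": [0, 0, 0]},
  {"translation": [0, 0, 0], "twist": [0, 0, 0]},
  {"translation": [0, 0, 0], "twist": [0, 0, 0]},
], hand=1, grip_force=50)

```text
t: 8.35
eef_pos: [0.6404, -0.1476, 0.0311]
eef_rot: [-0.002, 3.139, -0.001]
wrist_force: [-0.8, 0.3, 5.9]
grip_width: 0.0516
grasp_force: 51.8
```

Request:
carry_out([
  {"translation": [0, 0, -0.05], "twist": [0, 0, 0]},
  {"translation": [0, 0, -0.15], "twist": [0, 0, 0]},
  {"translation": [0, 0, -0.3], "twist": [0, 0, 0]},
  {"translation": [0, 0, -0.5], "twist": [0, 0, 0]},
  {"translation": [0, 0, -0.65], "twist": [0, 0, 0]},
])

```text
t: 8.98
eef_pos: [0.6397, -0.1472, 0.1624]
eef_rot: [-0.002, 3.139, -0.001]
wrist_force: [0.5, -0.0, -2.7]
grip_width: 0.0517
grasp_force: 53.1
```

Request:
carry_out([
  {"translation": [0, 0.15, -0.15], "twist": [0, 0, 0]},
  {"translation": [0.08, 0.4, -0.15], "twist": [0, 0, 0]},
  {"translation": [0.16, 0.65, -0.15], "twist": [0, 0, 0]},
  {"translation": [0.22, 0.85, -0.15], "twist": [0, 0, 0]},
  {"translation": [0.25, 1, -0.15], "twist": [0, 0, 0]},
])

```text
t: 9.6
eef_pos: [0.588, 0.0553, 0.1906]
eef_rot: [-0.005, 3.141, 0.001]
wrist_force: [0.5, -0.5, -2.9]
grip_width: 0.0512
grasp_force: 53.1
```

Request:
carry_out([
  {"translation": [0.06, 0.25, 0], "twist": [0, 0, 0]},
  {"translation": [0.13, 0.5, 0], "twist": [0, 0, 0]},
  {"translation": [0.19, 0.75, 0], "twist": [0, 0, 0]},
  {"translation": [0.25, 1, 0], "twist": [0, 0, 0]},
])

```text
t: 10.1
eef_pos: [0.5382, 0.2543, 0.1907]
eef_rot: [-0.001, 3.14, 0.001]
wrist_force: [-0.2, -0.8, -2.0]
grip_width: 0.0509
grasp_force: 53.1
```

Request:
carry_out([
  {"translation": [0.1, 0.2, 0], "twist": [0, 0, 0]},
  {"translation": [0.2, 0.4, 0], "twist": [0, 0, 0]},
  {"translation": [0.26, 0.58, 0], "twist": [0, 0, 0]},
  {"translation": [0.26, 0.58, 0], "twist": [0, 0, 0]},
  {"translation": [0.26, 0.58, 0], "twist": [0, 0, 0]},
])

```text
t: 10.72
eef_pos: [0.487, 0.3679, 0.19]
eef_rot: [-0.001, 3.141, -0.001]
wrist_force: [0.2, 0.4, -2.8]
grip_width: 0.0516
grasp_force: 53.2
```

Run:
```python
from h import *
s=cam('top'); s1=arm.get_state(); print(s1['t'],s1['eef_pos'],s1['joint_pos'].round(2))
hsv=cv2.cvtColor(s['img'],cv2.COLOR_RGB2HSV);m=(hsv[...,1]<60)&(hsv[...,2]>100)
for v in (138,146,150,215,220,225): print(v,np.nonzero(m[v,518:560])[0]+518)
o=np.zeros((520,800,3),np.uint8)
o[:,:400]=cv2.resize(s['img'][120:250,115:215],(400,520)); o[:,400:]=cv2.resize(s['img'][110:240,450:550],(400,520)); save('p1',o)
```

```text
10.775 [0.48734446 0.36727761 0.18982348] [-0.79  0.47  0.1   1.66 -0.05  1.01  0.89]
138 [534 535 536 537]
146 [535 536 537]
150 [535 536 537 538]
215 [539 540 541]
220 [539 540 541]
225 [538 539 540 541]
```

View pics/p1.png

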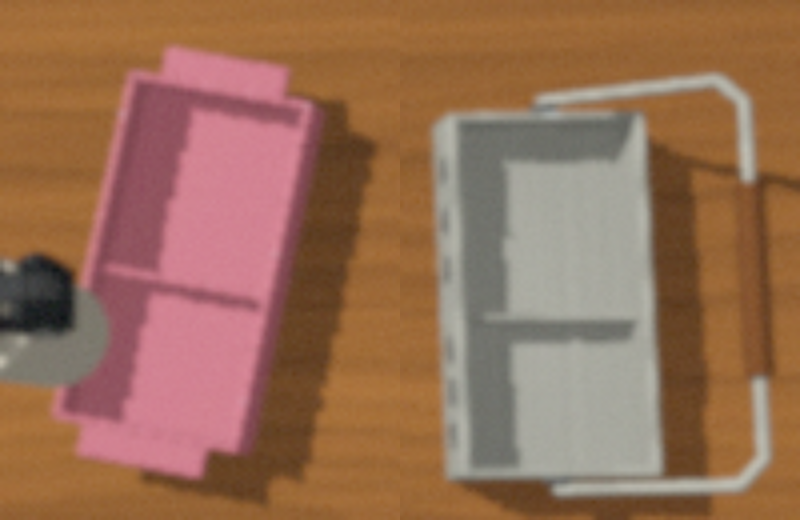

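Top view: the bail lies flat to the right of the carrier (grip at px about (537,185)). At z≈0.058 that gives y≈-0.451, which is the 1.25 rad stop. Placing the tall cup now.

Request:
carry_out([
  {"translation": [0, 0.005, 0.2], "twist": [0, 0, 0]},
  {"translation": [0, 0.005, 0.4], "twist": [0, 0, 0]},
  {"translation": [0, 0.005, 0.55], "twist": [0, 0, 0]},
  {"translation": [0, 0.005, 0.65], "twist": [0, 0, 0]},
  {"translation": [0, 0.005, 0.7], "twist": [0, 0, 0]},
])

```text
t: 11.4
eef_pos: [0.4869, 0.3689, 0.0486]
eef_rot: [0.0, -3.141, 0.001]
wrist_force: [0.2, 0.5, -2.4]
grip_width: 0.0516
grasp_force: 53.2
```

Request:
carry_out([
  {"translation": [0, 0, 0.03], "twist": [0, 0, 0]},
  {"translation": [0, 0, 0.06], "twist": [0, 0, 0]},
  {"translation": [0, 0, 0.06], "twist": [0, 0, 0]},
])

```text
t: 11.78
eef_pos: [0.4865, 0.3699, 0.0373]
eef_rot: [-0.002, 3.141, 0.0]
wrist_force: [-0.7, -0.6, -2.8]
grip_width: 0.0515
grasp_force: 53.2
```

Request:
carry_out([
  {"translation": [0, 0, 0.01], "twist": [0, 0, 0]},
  {"translation": [0, 0, 0.015], "twist": [0, 0, 0]},
  {"translation": [0, 0, 0.015], "twist": [0, 0, 0]},
])

```text
t: 12.15
eef_pos: [0.487, 0.37, 0.0351]
eef_rot: [-0.002, 3.141, 0.001]
wrist_force: [-0.3, -0.8, 4.9]
grip_width: 0.0511
grasp_force: 54.0
```

Request:
carry_out([
  {"translation": [0, 0, 0], "twist": [0, 0, 0]},
  {"translation": [0, 0, 0], "twist": [0, 0, 0]},
  {"translation": [0, 0, -0.05], "twist": [0, 0, 0]},
  {"translation": [0, 0, -0.3], "twist": [0, 0, 0]},
  {"translation": [0, 0, -0.6], "twist": [0, 0, 0]},
], hand=0)

```text
t: 12.78
eef_pos: [0.4859, 0.3693, 0.1552]
eef_rot: [0.002, -3.14, 0.002]
wrist_force: [0.7, 0.6, 0.4]
grip_width: 0.0856
grasp_force: 0.0
```

Request:
carry_out([
  {"translation": [0.1, -0.2, 0], "twist": [0, 0, 0]},
  {"translation": [0.11, -0.5, 0], "twist": [0, 0, 0]},
  {"translation": [0.11, -0.8, 0], "twist": [0, 0, 0]},
  {"translation": [0.11, -1, 0], "twist": [0, 0, 0]},
  {"translation": [0.11, -1, 0], "twist": [0, 0, 0]},
])

```text
t: 13.4
eef_pos: [0.4651, 0.1661, 0.1549]
eef_rot: [0.007, 3.141, -0.001]
wrist_force: [0.4, 0.5, 0.0]
grip_width: 0.0856
grasp_force: 0.0
```

Run:
```python
from h import *
s=cam('top');c=cam('scene'); s1=arm.get_state(); print(s1['t'],s1['eef_pos'],s1['joint_pos'].round(2))
o=np.zeros((520,800,3),np.uint8)
o[:,:400]=cv2.resize(s['img'][120:250,115:215],(400,520)); o[:,400:]=cv2.resize(c['img'][220:370,420:540],(400,500))[:520] if 0 else cv2.resize(c['img'][220:376,420:540],(400,520)); save('p2',o)
```

```text
13.5 [0.46508222 0.17026777 0.15482641] [-0.55  0.33  0.14  1.99 -0.06  0.83  1.19]
```

View pics/p2.png

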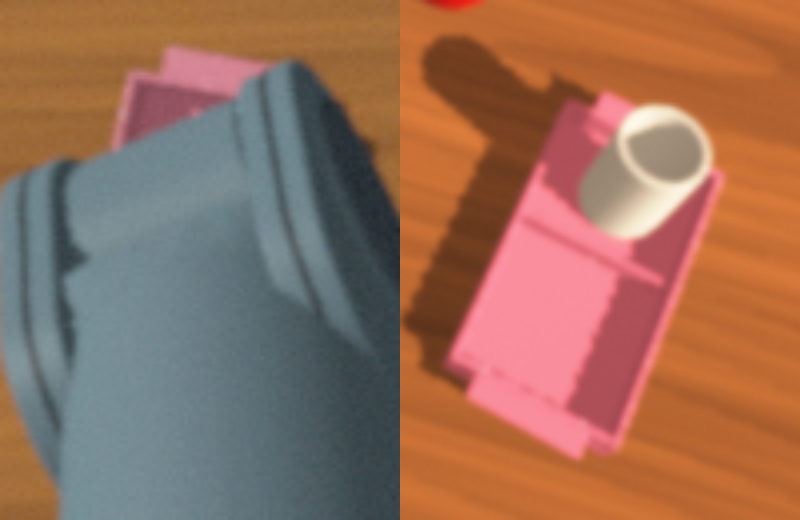

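The scene crop shows the tall cup upright in the tray's narrow well (rim about (620,262) in the full view). Next is the short cup.

Request:
carry_out([
  {"translation": [0, -0.058, 0], "twist": [0, 0, 0]},
  {"translation": [0, -0.058, 0.2], "twist": [0, 0, 0]},
  {"translation": [0, -0.058, 0.45], "twist": [0, 0, 0]},
  {"translation": [0, -0.058, 0.65], "twist": [0, 0, 0]},
  {"translation": [0, -0.058, 0.65], "twist": [0, 0, 0]},
])

```text
t: 14.12
eef_pos: [0.4623, 0.1576, 0.022]
eef_rot: [0.004, -3.136, 0.004]
wrist_force: [0.8, 0.1, -0.4]
grip_width: 0.0851
grasp_force: 0.0
```

Request:
carry_out([
  {"translation": [0, 0, 0], "twist": [0, 0, 0]},
  {"translation": [0, 0, 0], "twist": [0, 0, 0]},
  {"translation": [0, 0, 0], "twist": [0, 0, 0]},
  {"translation": [0, 0, 0], "twist": [0, 0, 0]},
  {"translation": [0, 0, 0], "twist": [0, 0, 0]},
], hand=1, grip_force=50)

```text
t: 14.75
eef_pos: [0.4649, 0.1582, 0.0245]
eef_rot: [-0.002, 3.141, 0.0]
wrist_force: [-0.3, -0.4, -0.8]
grip_width: -0.0001
grasp_force: 0.0
```

Request:
carry_out([
  {"translation": [0, 0, -0.05], "twist": [0, 0, 0]},
  {"translation": [0, 0, -0.15], "twist": [0, 0, 0]},
  {"translation": [0, 0, -0.35], "twist": [0, 0, 0]},
  {"translation": [0, 0, -0.6], "twist": [0, 0, 0]},
  {"translation": [0, 0, -0.75], "twist": [0, 0, 0]},
])

```text
t: 15.38
eef_pos: [0.4656, 0.1584, 0.1772]
eef_rot: [-0.002, 3.139, 0.002]
wrist_force: [0.3, 0.8, -0.0]
grip_width: -0.0
grasp_force: 0.0
```

The grip shut on nothing, so I'll look.

Run:
```python
from h import *
c=cam('scene'); save('m1',cv2.resize(c['img'][120:300,300:520],(660,540))); s1=arm.get_state(); print(s1['t'],s1['eef_pos'])
```

```text
15.425 [0.46752815 0.15908409 0.1801685 ]
```

View pics/m1.png

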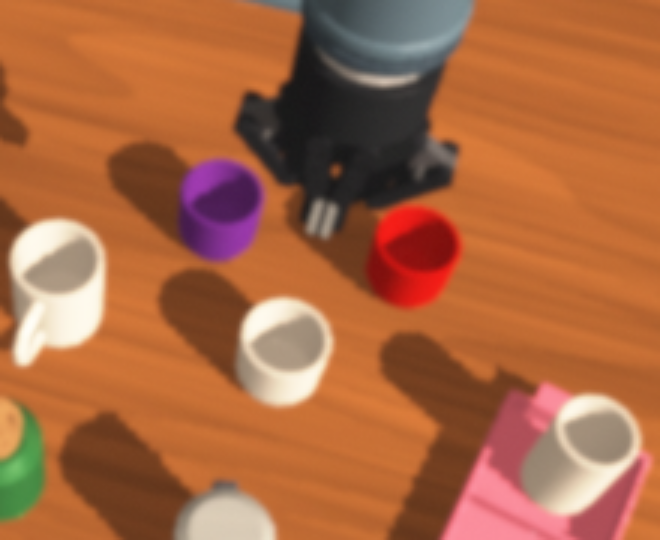

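Run:
```python
from meas import *
c=cam('scene'); p=arm.get_state()['eef_pos']; print(p,proj(c,p),'expected tips px ~ (407,195)')
hsv=cv2.cvtColor(c['img'],cv2.COLOR_RGB2HSV); m=(hsv[...,1]<95)&(hsv[...,2]>75)
print(circ(c,m,(395,246),.06,.032))
for z in (0,.06): print(z,proj(c,[.4646,.1585,z]))
t=cam('top'); print(proj(t,[.4646,.1585,.06]), proj(t,p))
```

```text
[0.46714411 0.15904942 0.17809192] [403.22000403 204.52758837] expected tips px ~ (407,195)
(array([0.4653, 0.1588, 0.0316]), 96)
0 [390.96263628 244.21444212]
0.06 [394.64861758 231.95060765]
[247.10265115 214.92486749] [236.04191779 209.02826376]
```

The cup has not moved and the TCP was right over it. I'll retry and close in small steps to see what happens.

Request:
carry_out([
  {"translation": [0, 0, 0], "twist": [0, 0, 0]},
  {"translation": [0, 0, 0], "twist": [0, 0, 0]},
  {"translation": [0, 0, 0], "twist": [0, 0, 0]},
  {"translation": [0, 0, 0.25], "twist": [0, 0, 0]},
  {"translation": [0, 0, 0.4], "twist": [0, 0, 0]},
], hand=0)

```text
t: 16.15
eef_pos: [0.4638, 0.1578, 0.0923]
eef_rot: [0.002, -3.14, 0.001]
wrist_force: [0.4, -0.3, 0.3]
grip_width: 0.0853
grasp_force: 0.0
```

Request:
carry_out([
  {"translation": [0, 0, 0.15], "twist": [0, 0, 0]},
  {"translation": [0, 0, 0.3], "twist": [0, 0, 0]},
  {"translation": [0, 0, 0.36], "twist": [0, 0, 0]},
  {"translation": [0, 0, 0.36], "twist": [0, 0, 0]},
  {"translation": [0, 0, 0.36], "twist": [0, 0, 0]},
])

```text
t: 16.77
eef_pos: [0.4656, 0.1584, 0.0231]
eef_rot: [-0.002, 3.14, 0.001]
wrist_force: [-0.1, -0.8, -0.8]
grip_width: 0.0852
grasp_force: 0.0
```

Request:
carry_out([
  {"translation": [0, 0, 0], "twist": [0, 0, 0]},
], hand=1, grip_force=25)

```text
t: 16.9
eef_pos: [0.4655, 0.1585, 0.0231]
eef_rot: [-0.002, 3.14, 0.001]
wrist_force: [0.1, 0.2, 0.6]
grip_width: 0.0696
grasp_force: 0.0
```

Request:
carry_out([
  {"translation": [0, 0, 0], "twist": [0, 0, 0]},
])

```text
t: 17.02
eef_pos: [0.4652, 0.1584, 0.0228]
eef_rot: [-0.002, 3.14, 0.001]
wrist_force: [-0.6, -0.5, -0.3]
grip_width: 0.0519
grasp_force: 0.0
```

Request:
carry_out([
  {"translation": [0, 0, 0], "twist": [0, 0, 0]},
])

```text
t: 17.15
eef_pos: [0.465, 0.1582, 0.0225]
eef_rot: [-0.002, 3.141, 0.0]
wrist_force: [-0.0, 0.4, -0.6]
grip_width: 0.0322
grasp_force: 0.0
```

Run:
```python
from h import *
c=cam('scene'); t=cam('top'); o=np.zeros((480,800,3),np.uint8); o[:,:400]=cv2.resize(c['img'][160:280,340:440],(400,480)); o[:,400:]=cv2.resize(t['img'][150:270,190:290],(400,480)); save('m2',o)
p=arm.get_state()['eef_pos']; print(p,proj(c,p),proj(t,p))
```

```text
[0.46479238 0.15821939 0.02233085] [392.14455735 239.84114226] [250.15891525 216.06924414]
```

View pics/m2.png

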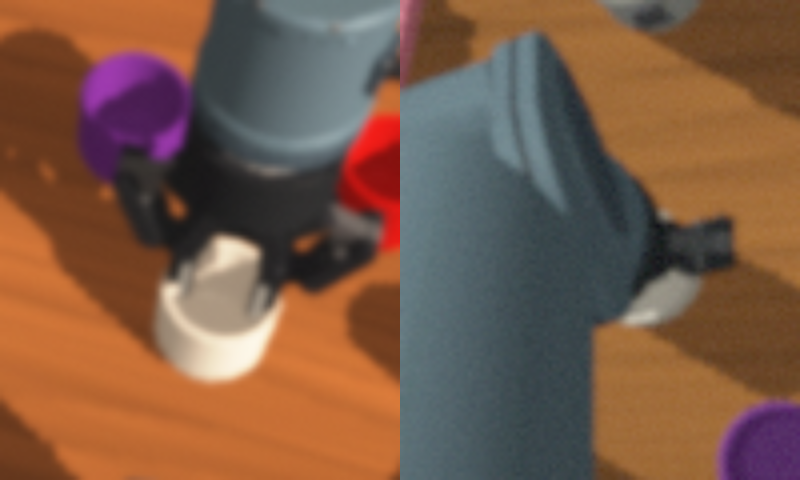

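The fingers ended up inside the cup's rim without touching, so they passed over the wall's grip zone. I'll lift out shut, open, and take it lower.

Request:
carry_out([
  {"translation": [0, 0, 0], "twist": [0, 0, 0]},
  {"translation": [0, 0, 0], "twist": [0, 0, 0]},
  {"translation": [0, 0, -0.15], "twist": [0, 0, 0]},
  {"translation": [0, 0, -0.35], "twist": [0, 0, 0]},
  {"translation": [0, 0, -0.45], "twist": [0, 0, 0]},
])

```text
t: 17.88
eef_pos: [0.4656, 0.1585, 0.114]
eef_rot: [-0.002, 3.139, 0.002]
wrist_force: [0.3, -0.1, 0.1]
grip_width: -0.0001
grasp_force: 0.0
```

Request:
carry_out([
  {"translation": [0, 0, 0], "twist": [0, 0, 0]},
  {"translation": [0, 0, 0], "twist": [0, 0, 0]},
  {"translation": [0, 0, 0], "twist": [0, 0, 0]},
  {"translation": [0, 0, 0], "twist": [0, 0, 0]},
  {"translation": [0, 0, 0], "twist": [0, 0, 0]},
], hand=0)

```text
t: 18.5
eef_pos: [0.4645, 0.158, 0.1118]
eef_rot: [0.002, -3.141, 0.001]
wrist_force: [0.4, 0.2, 0.4]
grip_width: 0.0853
grasp_force: 0.0
```

Request:
carry_out([
  {"translation": [0, 0, 0.2], "twist": [0, 0, 0]},
  {"translation": [0, 0, 0.4], "twist": [0, 0, 0]},
  {"translation": [0, 0, 0.51], "twist": [0, 0, 0]},
  {"translation": [0, 0, 0.51], "twist": [0, 0, 0]},
  {"translation": [0, 0, 0.51], "twist": [0, 0, 0]},
])

```text
t: 19.12
eef_pos: [0.4654, 0.1583, 0.011]
eef_rot: [-0.002, 3.141, 0.001]
wrist_force: [0.8, 0.5, 1.5]
grip_width: 0.0853
grasp_force: 0.0
```

Request:
carry_out([
  {"translation": [0, 0, 0], "twist": [0, 0, 0]},
  {"translation": [0, 0, 0], "twist": [0, 0, 0]},
], hand=0.35)

```text
t: 19.38
eef_pos: [0.4657, 0.1586, 0.0117]
eef_rot: [-0.002, 3.14, 0.002]
wrist_force: [-2.1, -0.5, 9.9]
grip_width: 0.0629
grasp_force: 24.9
```

Now it is held: width 62.9 mm, as expected for about 34 mm height. Tighten and lift.

Request:
carry_out([
  {"translation": [0, 0, 0], "twist": [0, 0, 0]},
  {"translation": [0, 0, 0], "twist": [0, 0, 0]},
  {"translation": [0, 0, 0], "twist": [0, 0, 0]},
], hand=1, grip_force=45)

```text
t: 19.75
eef_pos: [0.4657, 0.1587, 0.012]
eef_rot: [-0.002, 3.14, 0.002]
wrist_force: [-2.8, -0.5, 13.6]
grip_width: 0.0623
grasp_force: 45.3
```

Request:
carry_out([
  {"translation": [0, 0, -0.05], "twist": [0, 0, 0]},
  {"translation": [0, 0, -0.15], "twist": [0, 0, 0]},
  {"translation": [0, 0, -0.35], "twist": [0, 0, 0]},
  {"translation": [0, 0, -0.6], "twist": [0, 0, 0]},
  {"translation": [0, 0, -0.8], "twist": [0, 0, 0]},
])

```text
t: 20.38
eef_pos: [0.4649, 0.1581, 0.1726]
eef_rot: [-0.002, 3.14, 0.001]
wrist_force: [0.6, 0.5, -2.7]
grip_width: 0.0616
grasp_force: 49.9
```

Request:
carry_out([
  {"translation": [0, -0.15, -0.1], "twist": [0, 0, 0]},
  {"translation": [0, -0.4, -0.1], "twist": [0, 0, 0]},
  {"translation": [0, -0.65, -0.1], "twist": [0, 0, 0]},
  {"translation": [0, -0.85, -0.1], "twist": [0, 0, 0]},
  {"translation": [0, -1, -0.1], "twist": [0, 0, 0]},
])

```text
t: 21.0
eef_pos: [0.4644, -0.0439, 0.1907]
eef_rot: [0.001, 3.141, -0.0]
wrist_force: [0.1, 0.1, -2.3]
grip_width: 0.0618
grasp_force: 49.9
```

Request:
carry_out([
  {"translation": [0, -0.25, 0], "twist": [0, 0, 0]},
  {"translation": [0, -0.5, 0], "twist": [0, 0, 0]},
  {"translation": [0, -0.75, 0], "twist": [0, 0, 0]},
  {"translation": [0, -1, 0], "twist": [0, 0, 0]},
])

```text
t: 21.5
eef_pos: [0.4649, -0.2432, 0.1907]
eef_rot: [-0.002, 3.141, 0.0]
wrist_force: [1.0, 0.1, -2.1]
grip_width: 0.062
grasp_force: 49.9
```

Request:
carry_out([
  {"translation": [0, -0.2, 0], "twist": [0, 0, 0.08]},
  {"translation": [0, -0.4, 0], "twist": [0, 0, 0.16]},
  {"translation": [0, -0.52, 0], "twist": [0, 0, 0.24]},
  {"translation": [0, -0.57, 0], "twist": [0, 0, 0.305]},
  {"translation": [0, -0.57, 0], "twist": [0, 0, 0.305]},
])

```text
t: 22.12
eef_pos: [0.4649, -0.3563, 0.1904]
eef_rot: [-0.942, -2.997, 0.001]
wrist_force: [0.3, 1.1, -2.0]
grip_width: 0.0616
grasp_force: 49.9
```

Run:
```python
from h import *
s1=arm.get_state(); print(s1['t'],s1['eef_pos'],s1['joint_pos'].round(2),s1['grip_width'])
Rt=R.from_rotvec(s1['eef_rot']).as_matrix(); print(((Rt.T@(np.array([.4645,-.356,.10])-s1['eef_pos']))/.2).round(3)); print(Rt.round(3))
c=cam('scene'); save('s1',cv2.resize(c['img'][90:250,110:300],(760,640))[:600])
```

```text
22.125 [ 0.46486081 -0.35632014  0.19039695] [ 0.18  0.47  0.53  1.74 -0.28  1.    1.78] 0.06159661536258769
[0.002 0.    0.452]
[[-0.82   0.572 -0.   ]
 [ 0.572  0.82  -0.   ]
 [ 0.    -0.    -1.   ]]
```

View pics/s1.png

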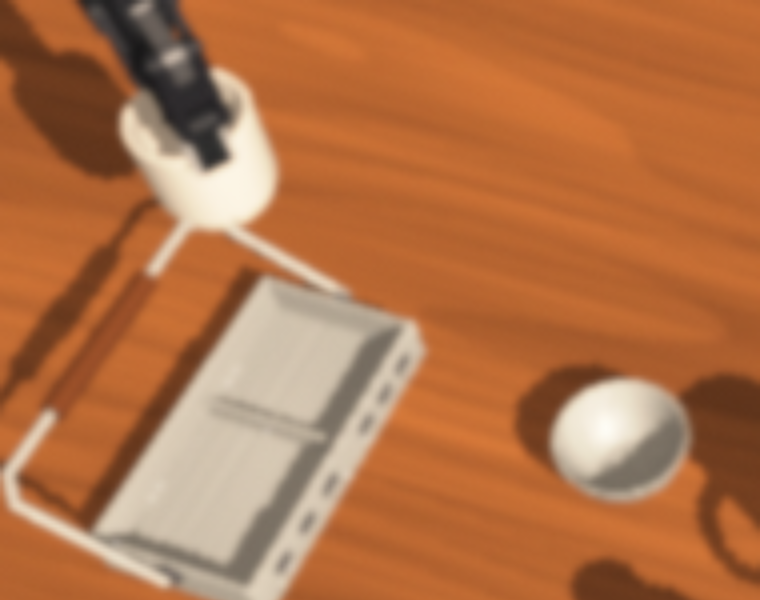

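The scene shows the cup held level above the carrier, with the fingertip about 20 mm above its base, and the bail flat. Lower it.

Request:
carry_out([
  {"translation": [0, 0, 0.25], "twist": [0, 0, 0]},
  {"translation": [0, 0, 0.5], "twist": [0, 0, 0]},
  {"translation": [0, 0, 0.65], "twist": [0, 0, 0]},
  {"translation": [0, 0, 0.74], "twist": [0, 0, 0]},
  {"translation": [0, 0, 0.775], "twist": [0, 0, 0]},
])

```text
t: 22.8
eef_pos: [0.4656, -0.3552, 0.0349]
eef_rot: [-0.939, -2.998, -0.001]
wrist_force: [-0.7, 0.3, -2.6]
grip_width: 0.062
grasp_force: 50.0
```

Request:
carry_out([
  {"translation": [0, 0, 0.025], "twist": [0, 0, 0]},
  {"translation": [0, 0, 0.05], "twist": [0, 0, 0]},
  {"translation": [0, 0, 0.07], "twist": [0, 0, 0]},
  {"translation": [0, 0, 0.075], "twist": [0, 0, 0]},
])

```text
t: 23.3
eef_pos: [0.4654, -0.3558, 0.0202]
eef_rot: [0.941, 2.997, 0.0]
wrist_force: [-0.1, 0.9, -1.8]
grip_width: 0.0618
grasp_force: 50.0
```

Request:
carry_out([
  {"translation": [0, 0, 0.01], "twist": [0, 0, 0]},
  {"translation": [0, 0, 0.02], "twist": [0, 0, 0]},
  {"translation": [0, 0, 0.02], "twist": [0, 0, 0]},
])

```text
t: 23.68
eef_pos: [0.4655, -0.356, 0.0164]
eef_rot: [0.942, 2.997, -0.0]
wrist_force: [-1.1, -0.5, 0.4]
grip_width: 0.0617
grasp_force: 50.1
```

Request:
carry_out([
  {"translation": [0, 0, 0.005], "twist": [0, 0, 0]},
  {"translation": [0, 0, 0.005], "twist": [0, 0, 0]},
])

```text
t: 23.92
eef_pos: [0.4655, -0.356, 0.0162]
eef_rot: [0.942, 2.997, 0.001]
wrist_force: [-1.8, 2.3, 8.8]
grip_width: 0.0618
grasp_force: 51.1
```

Request:
carry_out([
  {"translation": [0, 0, 0], "twist": [0, 0, 0]},
  {"translation": [0, 0, 0], "twist": [0, 0, 0]},
  {"translation": [0, 0, 0], "twist": [0, 0, 0]},
], hand=0.17)

```text
t: 24.3
eef_pos: [0.4654, -0.3558, 0.0151]
eef_rot: [0.941, 2.997, -0.0]
wrist_force: [0.1, -0.3, -0.0]
grip_width: 0.0711
grasp_force: 0.0
```

Request:
carry_out([
  {"translation": [0, 0, -0.05], "twist": [0, 0, 0]},
  {"translation": [0, 0, -0.15], "twist": [0, 0, 0]},
  {"translation": [0, 0, -0.3], "twist": [0, 0, 0]},
  {"translation": [0, 0, -0.6], "twist": [0, 0, 0]},
  {"translation": [0, 0, -0.8], "twist": [0, 0, 0]},
])

```text
t: 24.92
eef_pos: [0.466, -0.3568, 0.1794]
eef_rot: [0.941, 2.993, -0.002]
wrist_force: [0.8, -0.5, -0.5]
grip_width: 0.0707
grasp_force: 0.0
```

Request:
carry_out([
  {"translation": [0.02, 0.15, 0], "twist": [0, 0, -0.08]},
  {"translation": [0.04, 0.3, 0], "twist": [0, 0, -0.16]},
  {"translation": [0.08, 0.553, 0], "twist": [0, 0, -0.24]},
  {"translation": [0.08, 0.553, 0], "twist": [0, 0, -0.305]},
  {"translation": [0.08, 0.553, 0], "twist": [0, 0, -0.305]},
], hand=0)

```text
t: 25.55
eef_pos: [0.5158, -0.2562, 0.1766]
eef_rot: [-0.0, 3.14, -0.001]
wrist_force: [0.4, 0.4, -0.1]
grip_width: 0.0853
grasp_force: 0.0
```

Request:
carry_out([
  {"translation": [-0.1, 0.3, 0], "twist": [0, 0, 0]},
  {"translation": [-0.2, 0.6, 0], "twist": [0, 0, 0]},
  {"translation": [-0.35, 0.9, 0], "twist": [0, 0, 0]},
  {"translation": [-0.4, 1, 0], "twist": [0, 0, 0]},
  {"translation": [-0.4, 1, 0], "twist": [0, 0, 0]},
])

```text
t: 26.18
eef_pos: [0.5962, -0.0538, 0.1757]
eef_rot: [-0.003, 3.141, 0.001]
wrist_force: [0.6, 0.1, -1.1]
grip_width: 0.0856
grasp_force: 0.0
```

Request:
carry_out([
  {"translation": [-0.07, 0.23, 0], "twist": [0, 0, 0]},
  {"translation": [-0.07, 0.23, 0], "twist": [0, 0, 0]},
  {"translation": [-0.07, 0.23, 0], "twist": [0, 0, 0]},
])

```text
t: 26.55
eef_pos: [0.6088, -0.0123, 0.1756]
eef_rot: [0.004, 3.142, -0.002]
wrist_force: [-0.0, -0.4, 0.1]
grip_width: 0.0852
grasp_force: 0.0
```

```bash
cat > to.py <<'E'
import sys
from h import *
s1=arm.get_state(); p=np.array([float(x) for x in sys.argv[1:4]])
Rt=R.from_rotvec(s1['eef_rot']).as_matrix(); print(s1['t'],s1['eef_pos'].round(4),'scaled tool shift',((Rt.T@(p-s1['eef_pos']))/.2).round(3),'yaw of tool y',np.degrees(np.arctan2(Rt[1,1],Rt[0,1])).round(1),s1['joint_pos'].round(2))
E
python3 to.py .609 -.010 .033
python3 - <<'E'
from meas import *
c=cam('scene'); hsv=cv2.cvtColor(c['img'],cv2.COLOR_RGB2HSV); m=(hsv[...,1]<95)&(hsv[...,2]>75)
b=[cv2.inRange(hsv,(40,70,0),(90,255,255))]; ys,xs=np.nonzero(b[0][:,250:350]); print('green',xs.min()+250,xs.max()+250,ys.min(),ys.max())
for z in(.004,.064): print('short cup exp px',proj(c,[.4655,-.356,z]))
save('s2',cv2.resize(c['img'][90:250,110:300],(760,640))[:600])
E
```

```text
26.55 [ 0.6088 -0.0123  0.1756] scaled tool shift [-0.001  0.013  0.713] yaw of tool y 89.9 [-0.28  0.5   0.32  1.69 -0.18  0.98  1.66]
green 283 313 257 292
short cup exp px [186.77830205 183.92881019]
short cup exp px [179.79723566 169.60375605]
```

View pics/s2.png

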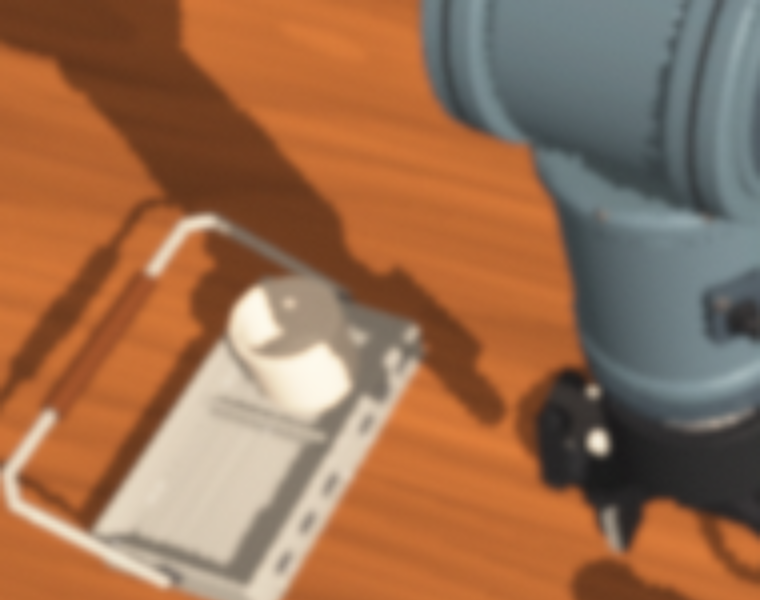

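The scene shows the short cup upright in the carrier's narrow well, with the bail still down. Next is the jar, closing in steps.

Request:
carry_out([
  {"translation": [0, 0.012, 0.25], "twist": [0, 0, 0]},
  {"translation": [0, 0.012, 0.5], "twist": [0, 0, 0]},
  {"translation": [0, 0.012, 0.65], "twist": [0, 0, 0]},
  {"translation": [0, 0.012, 0.72], "twist": [0, 0, 0]},
  {"translation": [0, 0.012, 0.72], "twist": [0, 0, 0]},
])

```text
t: 27.22
eef_pos: [0.6089, -0.0087, 0.0311]
eef_rot: [-0.001, -3.141, 0.001]
wrist_force: [0.1, 0.1, 0.6]
grip_width: 0.0854
grasp_force: 0.0
```

Request:
carry_out([
  {"translation": [0, 0, 0], "twist": [0, 0, 0]},
  {"translation": [0, 0, 0], "twist": [0, 0, 0]},
], hand=0.3, grip_force=25)

```text
t: 27.48
eef_pos: [0.6105, -0.0081, 0.0327]
eef_rot: [-0.001, 3.139, -0.001]
wrist_force: [0.8, -1.4, 2.4]
grip_width: 0.0598
grasp_force: 1.3
```

At 60 mm the pads meet only the shoulder, so they bite about 2 cm higher than nominal, which also explains the short cup. I'll open and go lower in steps, watching the wrist force.

Request:
carry_out([
  {"translation": [0, 0, 0], "twist": [0, 0, 0]},
  {"translation": [0, 0, 0], "twist": [0, 0, 0]},
  {"translation": [0, 0, 0.02], "twist": [0, 0, 0]},
  {"translation": [0, 0, 0.03], "twist": [0, 0, 0]},
], hand=0)

```text
t: 27.98
eef_pos: [0.6089, -0.0073, 0.0247]
eef_rot: [0.002, -3.141, -0.0]
wrist_force: [-0.3, 0.1, 0.4]
grip_width: 0.0852
grasp_force: 0.0
```

Request:
carry_out([
  {"translation": [0, 0, 0.015], "twist": [0, 0, 0]},
  {"translation": [0, 0, 0.025], "twist": [0, 0, 0]},
])

```text
t: 28.22
eef_pos: [0.6091, -0.0075, 0.0199]
eef_rot: [0.002, -3.141, 0.0]
wrist_force: [-0.2, 0.1, -0.3]
grip_width: 0.0853
grasp_force: 0.0
```

Request:
carry_out([
  {"translation": [0, 0, 0.01], "twist": [0, 0, 0]},
  {"translation": [0, 0, 0.02], "twist": [0, 0, 0]},
])

```text
t: 28.48
eef_pos: [0.6092, -0.0075, 0.0161]
eef_rot: [-0.002, 3.142, -0.0]
wrist_force: [-1.3, 0.1, 0.2]
grip_width: 0.0854
grasp_force: 0.0
```

Request:
carry_out([
  {"translation": [0, 0, 0.01], "twist": [0, 0, 0]},
  {"translation": [0, 0, 0.02], "twist": [0, 0, 0]},
])

```text
t: 28.72
eef_pos: [0.6092, -0.0075, 0.0121]
eef_rot: [-0.002, 3.142, -0.0]
wrist_force: [1.1, -0.7, -0.8]
grip_width: 0.0857
grasp_force: 0.0
```

Request:
carry_out([
  {"translation": [0, 0, 0], "twist": [0, 0, 0]},
  {"translation": [0, 0, 0], "twist": [0, 0, 0]},
  {"translation": [0, 0, 0], "twist": [0, 0, 0]},
], hand=0.3, grip_force=30)

```text
t: 29.1
eef_pos: [0.6093, -0.0077, 0.0126]
eef_rot: [-0.002, 3.141, -0.0]
wrist_force: [-1.3, -1.4, 4.1]
grip_width: 0.0643
grasp_force: 33.9
```

Request:
carry_out([
  {"translation": [0, 0, 0], "twist": [0, 0, 0]},
  {"translation": [0, 0, 0], "twist": [0, 0, 0]},
  {"translation": [0, 0, 0], "twist": [0, 0, 0]},
], hand=1, grip_force=60)

```text
t: 29.48
eef_pos: [0.6093, -0.0077, 0.0129]
eef_rot: [-0.002, 3.141, -0.0]
wrist_force: [-2.8, -1.5, 7.6]
grip_width: 0.0637
grasp_force: 64.7
```

Request:
carry_out([
  {"translation": [0, 0, -0.03], "twist": [0, 0, 0]},
  {"translation": [0, 0, -0.1], "twist": [0, 0, 0]},
  {"translation": [0, 0, -0.25], "twist": [0, 0, 0]},
  {"translation": [0, 0, -0.45], "twist": [0, 0, 0]},
  {"translation": [0, 0, -0.65], "twist": [0, 0, 0]},
])

```text
t: 30.1
eef_pos: [0.609, -0.0074, 0.1439]
eef_rot: [-0.002, 3.142, 0.0]
wrist_force: [0.5, 0.7, -2.3]
grip_width: 0.0635
grasp_force: 66.8
```

Request:
carry_out([
  {"translation": [0, 0, -0.1], "twist": [0, 0, 0]},
  {"translation": [0, 0, -0.15], "twist": [0, 0, 0]},
  {"translation": [0, 0, -0.15], "twist": [0, 0, 0]},
])

```text
t: 30.48
eef_pos: [0.6093, -0.0073, 0.1726]
eef_rot: [-0.002, 3.141, 0.0]
wrist_force: [-0.6, -0.4, -3.7]
grip_width: 0.0637
grasp_force: 66.9
```

Request:
carry_out([
  {"translation": [0, 0.15, 0], "twist": [0, 0, 0]},
  {"translation": [0.02, 0.4, 0], "twist": [0, 0, 0]},
  {"translation": [0.05, 0.65, 0], "twist": [0, 0, 0]},
  {"translation": [0.1, 0.85, 0], "twist": [0, 0, 0]},
  {"translation": [0.1, 1, 0], "twist": [0, 0, 0]},
])

```text
t: 31.1
eef_pos: [0.5869, 0.1948, 0.1706]
eef_rot: [0.006, -3.138, 0.0]
wrist_force: [0.2, -0.1, -2.2]
grip_width: 0.0632
grasp_force: 66.9
```

Request:
carry_out([
  {"translation": [0.01, 0.25, 0], "twist": [0, 0, 0]},
  {"translation": [0.03, 0.5, 0], "twist": [0, 0, 0]},
  {"translation": [0.04, 0.7, 0], "twist": [0, 0, 0]},
  {"translation": [0.04, 0.775, 0], "twist": [0, 0, 0]},
  {"translation": [0.04, 0.775, 0], "twist": [0, 0, 0]},
])

```text
t: 31.72
eef_pos: [0.58, 0.3477, 0.1709]
eef_rot: [0.004, -3.14, 0.002]
wrist_force: [-0.6, -1.0, -2.8]
grip_width: 0.0635
grasp_force: 66.9
```

```bash
python3 to.py .581 .348 .0167
```

```text
31.725 [0.58   0.3477 0.1709] scaled tool shift [-0.006  0.002  0.771] yaw of tool y 90.2 [-0.78  0.62  0.26  1.49 -0.17  1.06  1.1 ]
```

Request:
carry_out([
  {"translation": [-0.005, 0, 0.25], "twist": [0, 0, 0]},
  {"translation": [-0.005, 0, 0.5], "twist": [0, 0, 0]},
  {"translation": [-0.005, 0, 0.62], "twist": [0, 0, 0]},
  {"translation": [-0.005, 0, 0.69], "twist": [0, 0, 0]},
  {"translation": [-0.005, 0, 0.72], "twist": [0, 0, 0]},
])

```text
t: 32.35
eef_pos: [0.5824, 0.346, 0.028]
eef_rot: [0.0, 3.141, -0.001]
wrist_force: [0.5, -0.6, -3.3]
grip_width: 0.0635
grasp_force: 67.1
```

Request:
carry_out([
  {"translation": [0, 0, 0.02], "twist": [0, 0, 0]},
  {"translation": [0, 0, 0.035], "twist": [0, 0, 0]},
  {"translation": [0, 0, 0.04], "twist": [0, 0, 0]},
  {"translation": [0, 0, 0.04], "twist": [0, 0, 0]},
])

```text
t: 32.85
eef_pos: [0.5819, 0.3476, 0.0205]
eef_rot: [-0.002, 3.141, 0.0]
wrist_force: [-0.4, 0.4, -2.2]
grip_width: 0.0632
grasp_force: 67.1
```

Request:
carry_out([
  {"translation": [0, 0, 0.01], "twist": [0, 0, 0]},
  {"translation": [0, 0, 0.018], "twist": [0, 0, 0]},
  {"translation": [0, 0, 0.018], "twist": [0, 0, 0]},
])

```text
t: 33.22
eef_pos: [0.5818, 0.3476, 0.017]
eef_rot: [-0.002, 3.142, 0.0]
wrist_force: [-1.5, -0.6, 2.0]
grip_width: 0.0633
grasp_force: 67.5
```

Request:
carry_out([
  {"translation": [0, 0, 0], "twist": [0, 0, 0]},
  {"translation": [0, 0, 0], "twist": [0, 0, 0]},
  {"translation": [0, 0, -0.05], "twist": [0, 0, 0]},
  {"translation": [0, 0, -0.3], "twist": [0, 0, 0]},
  {"translation": [0, 0, -0.6], "twist": [0, 0, 0]},
], hand=0)

```text
t: 33.85
eef_pos: [0.5811, 0.3471, 0.1376]
eef_rot: [0.002, -3.14, 0.002]
wrist_force: [1.3, 0.9, -0.1]
grip_width: 0.0858
grasp_force: 0.0
```

Request:
carry_out([
  {"translation": [0, 0, -0.2], "twist": [0, 0, 0]},
  {"translation": [-0.1, -0.3, -0.2], "twist": [0, 0, 0]},
  {"translation": [-0.2, -0.6, -0.2], "twist": [0, 0, 0]},
  {"translation": [-0.235, -0.9, -0.2], "twist": [0, 0, 0]},
  {"translation": [-0.235, -0.963, -0.2], "twist": [0, 0, 0]},
])

```text
t: 34.48
eef_pos: [0.6303, 0.1478, 0.1778]
eef_rot: [0.011, 3.14, -0.005]
wrist_force: [0.0, -0.2, 0.4]
grip_width: 0.0858
grasp_force: 0.0
```

Request:
carry_out([
  {"translation": [0, 0, 0], "twist": [0, 0, 0]},
  {"translation": [0, 0, 0], "twist": [0, 0, 0]},
])

```text
t: 34.72
eef_pos: [0.6286, 0.1579, 0.1767]
eef_rot: [0.007, -3.142, -0.003]
wrist_force: [-0.1, 0.1, -0.5]
grip_width: 0.0849
grasp_force: 0.0
```

```bash
python3 to.py .6286 .1553 .012
```

```text
34.725 [0.6286 0.1579 0.1767] scaled tool shift [-0.    -0.015  0.824] yaw of tool y 90.3 [-0.51  0.56  0.29  1.57 -0.18  1.03  1.4 ]
```

Request:
carry_out([
  {"translation": [0, -0.013, 0.25], "twist": [0, 0, 0]},
  {"translation": [0, -0.013, 0.5], "twist": [0, 0, 0]},
  {"translation": [0, -0.013, 0.7], "twist": [0, 0, 0]},
  {"translation": [0, -0.013, 0.8], "twist": [0, 0, 0]},
  {"translation": [0, -0.013, 0.845], "twist": [0, 0, 0]},
])

```text
t: 35.35
eef_pos: [0.6288, 0.1537, 0.007]
eef_rot: [0.005, -3.141, -0.0]
wrist_force: [-0.6, 0.3, 0.2]
grip_width: 0.0852
grasp_force: 0.0
```

Request:
carry_out([
  {"translation": [0, 0, 0], "twist": [0, 0, 0]},
  {"translation": [0, 0, 0], "twist": [0, 0, 0]},
  {"translation": [0, 0, 0], "twist": [0, 0, 0]},
  {"translation": [0, 0, 0], "twist": [0, 0, 0]},
], hand=0.35, grip_force=30)

```text
t: 35.85
eef_pos: [0.6302, 0.1531, 0.009]
eef_rot: [-0.002, 3.139, 0.002]
wrist_force: [-0.5, 1.0, 7.0]
grip_width: 0.0625
grasp_force: 33.8
```

Request:
carry_out([
  {"translation": [0, 0, 0], "twist": [0, 0, 0]},
  {"translation": [0, 0, 0], "twist": [0, 0, 0]},
  {"translation": [0, 0, 0], "twist": [0, 0, 0]},
], hand=1, grip_force=70)

```text
t: 36.22
eef_pos: [0.6303, 0.1531, 0.0093]
eef_rot: [-0.002, 3.139, 0.002]
wrist_force: [-1.4, 1.6, 8.2]
grip_width: 0.062
grasp_force: 74.1
```

Request:
carry_out([
  {"translation": [0, 0, -0.02], "twist": [0, 0, 0]},
  {"translation": [0, 0, -0.05], "twist": [0, 0, 0]},
  {"translation": [0, 0, -0.1], "twist": [0, 0, 0]},
  {"translation": [0, 0, -0.1], "twist": [0, 0, 0]},
])

```text
t: 36.72
eef_pos: [0.6298, 0.1524, 0.0287]
eef_rot: [-0.002, 3.14, 0.001]
wrist_force: [-0.1, -0.5, -3.8]
grip_width: 0.0618
grasp_force: 76.7
```

Request:
carry_out([
  {"translation": [0, 0, -0.15], "twist": [0, 0, 0]},
  {"translation": [0, 0, -0.35], "twist": [0, 0, 0]},
  {"translation": [0, 0, -0.55], "twist": [0, 0, 0]},
  {"translation": [0, -0.1, -0.7], "twist": [0, 0, 0]},
  {"translation": [0, -0.25, -0.75], "twist": [0, 0, 0]},
])

```text
t: 37.35
eef_pos: [0.6301, 0.1033, 0.1798]
eef_rot: [-0.005, 3.138, 0.002]
wrist_force: [0.7, 0.1, -4.0]
grip_width: 0.0615
grasp_force: 77.7
```

Request:
carry_out([
  {"translation": [0.03, -0.2, 0], "twist": [0, 0, 0]},
  {"translation": [0.06, -0.4, 0], "twist": [0, 0, 0]},
  {"translation": [0.1, -0.6, 0], "twist": [0, 0, 0]},
  {"translation": [0.13, -0.8, 0], "twist": [0, 0, 0]},
  {"translation": [0.15, -1, 0], "twist": [0, 0, 0]},
])

```text
t: 37.98
eef_pos: [0.5987, -0.0989, 0.1775]
eef_rot: [0.002, -3.141, -0.0]
wrist_force: [0.3, -0.7, -2.8]
grip_width: 0.0616
grasp_force: 77.7
```

Request:
carry_out([
  {"translation": [0.03, -0.2, 0], "twist": [0, 0, 0.08]},
  {"translation": [0.06, -0.4, 0], "twist": [0, 0, 0.16]},
  {"translation": [0.1, -0.6, 0], "twist": [0, 0, 0.24]},
  {"translation": [0.13, -0.8, 0], "twist": [0, 0, 0.32]},
  {"translation": [0.15, -1, 0], "twist": [0, 0, 0.35]},
])

```text
t: 38.6
eef_pos: [0.569, -0.2987, 0.1774]
eef_rot: [-1.08, -2.95, -0.0]
wrist_force: [0.2, 0.0, -3.7]
grip_width: 0.0618
grasp_force: 77.7
```

```bash
python3 to.py .5605 -.358 .0133
```

```text
38.6 [ 0.569  -0.2987  0.1774] scaled tool shift [-0.159 -0.254  0.82 ] yaw of tool y 49.8 [ 0.06  0.59  0.52  1.6  -0.32  1.04  1.54]
```

Request:
carry_out([
  {"translation": [-0.08, -0.13, 0], "twist": [0, 0, 0]},
  {"translation": [-0.159, -0.254, 0], "twist": [0, 0, 0]},
  {"translation": [-0.159, -0.254, 0], "twist": [0, 0, 0]},
  {"translation": [-0.159, -0.254, 0], "twist": [0, 0, 0]},
])

```text
t: 39.1
eef_pos: [0.5613, -0.3561, 0.1772]
eef_rot: [-1.075, -2.951, -0.002]
wrist_force: [0.2, 0.4, -2.5]
grip_width: 0.0619
grasp_force: 77.7
```

```bash
python3 to.py .5605 -.358 .0133
python3 - <<'E'
from h import *
c=cam('scene'); p=arm.get_state()['eef_pos']; print('canister base/top px expected',proj(c,p-[0,0,.009]),proj(c,p+[0,0,.079]))
hsv=cv2.cvtColor(c['img'],cv2.COLOR_RGB2HSV);m=((hsv[...,1]<95)&(hsv[...,2]>75)).astype(np.uint8)
save('canhold',cv2.resize(c['img'][90:250,60:270],(788,600)))
E
```

```text
39.1 [ 0.5613 -0.3561  0.1772] scaled tool shift [-0.004 -0.01   0.82 ] yaw of tool y 50.0 [ 0.16  0.63  0.52  1.53 -0.34  1.07  1.63]
canister base/top px expected [142.36816003 176.16550718] [125.22832745 148.84958414]
```

View pics/canhold.png

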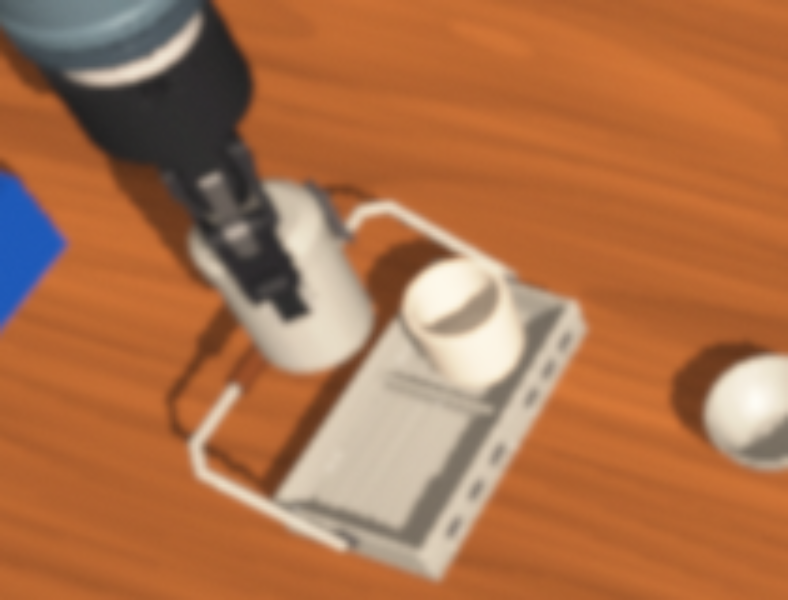

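The scene shows the canister held upright with the latch clear of the fingers. The short cup stands in the narrow well and the bail is down, so I lower it.

Request:
carry_out([
  {"translation": [-0.004, -0.01, 0.25], "twist": [0, 0, 0]},
  {"translation": [-0.004, -0.01, 0.5], "twist": [0, 0, 0]},
  {"translation": [-0.004, -0.01, 0.65], "twist": [0, 0, 0]},
  {"translation": [-0.004, -0.01, 0.72], "twist": [0, 0, 0]},
  {"translation": [-0.004, -0.01, 0.76], "twist": [0, 0, 0]},
])

```text
t: 39.78
eef_pos: [0.5612, -0.3586, 0.0257]
eef_rot: [1.074, 2.952, 0.0]
wrist_force: [0.0, -0.4, -2.5]
grip_width: 0.0618
grasp_force: 77.6
```

Request:
carry_out([
  {"translation": [0, 0, 0.02], "twist": [0, 0, 0]},
  {"translation": [0, 0, 0.035], "twist": [0, 0, 0]},
  {"translation": [0, 0, 0.042], "twist": [0, 0, 0]},
  {"translation": [0, 0, 0.042], "twist": [0, 0, 0]},
])

```text
t: 40.28
eef_pos: [0.5607, -0.3592, 0.0175]
eef_rot: [1.075, 2.951, -0.0]
wrist_force: [-0.1, -0.1, -3.1]
grip_width: 0.0617
grasp_force: 77.6
```

Request:
carry_out([
  {"translation": [0, 0, 0.01], "twist": [0, 0, 0]},
  {"translation": [0, 0, 0.02], "twist": [0, 0, 0]},
  {"translation": [0, 0, 0.02], "twist": [0, 0, 0]},
])

```text
t: 40.65
eef_pos: [0.5608, -0.3592, 0.0134]
eef_rot: [1.075, 2.951, -0.0]
wrist_force: [-0.8, 0.8, -0.2]
grip_width: 0.0619
grasp_force: 77.8
```

Contact is beginning. One millimetre more, open a little, then lift.

Request:
carry_out([
  {"translation": [0, 0, 0.005], "twist": [0, 0, 0]},
  {"translation": [0, 0, 0.005], "twist": [0, 0, 0]},
])

```text
t: 40.9
eef_pos: [0.5611, -0.3594, 0.0134]
eef_rot: [1.075, 2.951, 0.0]
wrist_force: [-1.6, 1.7, 6.7]
grip_width: 0.0618
grasp_force: 78.3
```

Request:
carry_out([
  {"translation": [0, 0, 0], "twist": [0, 0, 0]},
  {"translation": [0, 0, 0], "twist": [0, 0, 0]},
  {"translation": [0, 0, 0], "twist": [0, 0, 0]},
], hand=0.13)

```text
t: 41.28
eef_pos: [0.5605, -0.3591, 0.0121]
eef_rot: [-1.075, -2.952, 0.0]
wrist_force: [1.3, -0.5, -0.5]
grip_width: 0.0745
grasp_force: 0.0
```

Request:
carry_out([
  {"translation": [0, 0, -0.04], "twist": [0, 0, 0]},
  {"translation": [0, 0, -0.15], "twist": [0, 0, 0]},
  {"translation": [0, 0, -0.35], "twist": [0, 0, 0]},
  {"translation": [0, 0, -0.65], "twist": [0, 0, 0]},
  {"translation": [0, 0, -0.9], "twist": [0, 0, 0]},
])

```text
t: 41.9
eef_pos: [0.5609, -0.3598, 0.1965]
eef_rot: [1.075, 2.949, -0.001]
wrist_force: [0.8, 0.2, -0.6]
grip_width: 0.0744
grasp_force: 0.0
```

Request:
carry_out([
  {"translation": [0.1, 0.3, -0.1], "twist": [0, 0, 0]},
  {"translation": [0.1, 0.6, -0.1], "twist": [0, 0, 0]},
  {"translation": [0.1, 0.9, -0.1], "twist": [0, 0, 0]},
  {"translation": [0.1, 1, -0.1], "twist": [0, 0, 0]},
  {"translation": [0.1, 1, -0.1], "twist": [0, 0, 0]},
])

```text
t: 42.52
eef_pos: [0.6746, -0.192, 0.2131]
eef_rot: [1.071, 2.952, -0.0]
wrist_force: [0.3, -0.4, 0.0]
grip_width: 0.0744
grasp_force: 0.0
```

Run:
```python
from meas import *
c=cam('scene'); hsv=cv2.cvtColor(c['img'],cv2.COLOR_RGB2HSV)
g=(hsv[...,0]>40)&(hsv[...,0]<90)&(hsv[...,1]>70); ys,xs=np.nonzero(g); print('green px',xs.min(),xs.max(),ys.min(),ys.max(),'exp base,top',proj(c,[.582,.3476,.004]).round(),proj(c,[.582,.3476,.084]).round())
m=(hsv[...,1]<95)&(hsv[...,2]>75)
p=proj(c,[.487,.37,.03]).astype(int); print('tall',circ(c,m,tuple(p),.094,.027))
p=proj(c,[.464,-.014,.03]).astype(int); print('mug',circ(c,m,(320,222),.075,.034))
b=cv2.inRange(hsv,(5,120,50),(15,255,140)); 
v=hsv[...,2].astype(int)
# cork blob of the jar
q=proj(c,[.582,.3476,.104]); print('cork exp',q.round(1)); r=m*0
k=(hsv[...,0]>8)&(hsv[...,0]<22)&(np.hypot(np.arange(640)[None]-q[0],np.arange(400)[:,None]-q[1])<12); ys,xs=np.nonzero(k); print('cork',xs.mean().round(1),ys.mean().round(1),len(xs))
t=cam('top'); h=cv2.cvtColor(t['img'],cv2.COLOR_RGB2HSV);mt=(h[...,1]<60)&(h[...,2]>100)
for vv in(146,150,215,220): print('bail',vv,np.nonzero(mt[vv,520:560])[0]+520)
for n,P in {'can':[.5608,-.3592,.091],'short':[.4655,-.356,.064]}.items():
    for cc,hh,nm in((t,h,'top'),(c,hsv,'scene')):
        u,w=proj(cc,P); print(n,nm,u.round(),w.round(),hh[int(w),int(u)])
```

```text
green px 454 494 295 333 exp base,top [467. 319.] [479. 307.]
tall (array([0.489 , 0.3686, 0.0274]), 104)
mug (array([ 0.4646, -0.0138,  0.0344]), 125)
cork exp [482.7 303.1]
cork 482.2 304.2 394
bail 146 [535 536 537]
bail 150 [535 536 537 538]
bail 215 [539 540 541]
bail 220 [539 540 541 542]
can top 498.0 158.0 [ 33  15 170]
can scene 154.0 196.0 [15 10 49]
short top 495.0 207.0 [ 21  23 143]
short scene 180.0 170.0 [ 22  18 254]
```

```bash
python3 -c "
from workcell import arm
print(arm.hand_in())"
```

```text
the job is handed in; nothing more can be done
None
```

I handed the job in at about 42.6 s with both kits made up, the bail down and the mug unmoved, but the hand-in gave no verdict; the canister's final stand I checked only by set-down force and one pixel, not by a position fit.

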